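# Snap a capsule's end cap home with the bench pliers

## Task

Lay the white sensor capsule in the groove between the jaws of the bench pliers, lengthwise from jaw to jaw, then squeeze the two blue handles together until its orange end cap snaps fully home, and let the handles go. Then take the capsule out and lay it flat in the clear dish; do not drop it, and leave the bottle, jar and screwdriver where they are.

Things in the scene. Friction and masses are not known exactly. Their poses are not given: they have to be found in the camera images.
- capsule: loose, about 130 g sensor capsule: white square body 36 (x) x 26 (y) x 28 (z) mm with green band, orange cap at its +x end. Origin: centre of the body's underside; x along it to the cap, z up. Spans x = -18 to +28 mm with the cap proud (46 mm long), to +22 mm with the cap home (40 mm). Grip it across y (26 mm)
- cap (a joint): travel of the orange end cap (22 x 24 x 4 mm on a yellow stem) into the capsule, m: 0 = proud by 6 mm (stem showing), 0.006 = fully home. Resistance climbs to about 12 N near 0.003, gives way beyond 0.004, then the cap pulls itself home and stays
- pliers: fixed stand, handles towards the robot, jaws away from it; the pliers lie on a head whose face slopes 30 degrees, facing left. Origin: on the table under the pivot; x to the right (up-slope), y away from the robot (jaws +y, handles -y), z up. Foot plate x -65 to 65, y -35 to 95, 12 mm thick. Pivot boss radius 11, 24 mm tall, at y = -60 mm of nest. Jaw arms beyond 28 mm in x of nest
- nest (a point): centre of the groove floor between the jaws. x up-slope (to the right) from lower to upper jaw, y away from the robot, z square off the slope (30 degrees from vertical, leaning left). Groove 32 mm wide in y between rails 6 high, 4 thick, 34 long. Open jaws at x = -26 and +26 mm, 24 wide, 3 to 25 mm above the floor. Capsule: underside on the floor, its x along this x, either way round
- squeeze (a point): midway between the two blue handle sleeves, at their mid height, 97 mm above the table (nothing between); axes as nest. Sleeves run along y (+40 to -45 mm from here), 12 mm thick in x, 16 mm in z; outer faces at x = -33 and +33 mm when open (66 mm over both), about 40 mm over both when shut. They close along this x
- handle_upper (a joint): swing of the upper handle, rad: 0 = open, 0.112 = shut. The handles move together; a spring opens them when let go (2 to 4 N at the sleeves). With a capsule in the jaws each needs about 9 N at the peak, near 0.07 (about 50 mm over both sleeves), then the cap gives; pressed on, they stop near 0.10
- handle_lower (a joint): swing of the lower handle, rad, equal to the upper one
- mat: fixed black rubber mat 150 x 130 x 3 mm on which the capsule starts; origin: centre of its underside
- dish: fixed clear open dish 160 (x) x 140 (y) x 35 mm, walls and floor 5 mm; origin: centre of its underside, z up
- bottle: bystander: small amber bottle, 44 mm wide, 85 mm tall; origin: centre of its underside
- jar: bystander: small jar, 56 mm wide, 50 mm tall; origin: centre of its underside
- screwdriver: bystander: screwdriver lying on the table; origin: under its middle, x along it

How it is judged:
By the outcome, as a careful person would: the job done as asked, in the order asked, and still so for the second after the job is handed in, with the robot touching nothing.
It also fails if it takes over 67 s, if anything falls off the work surface, if the arm or the gripper's body presses on something with over 40 N, if the wrist force passes 120 N, or if a joint passes its speed limit or range.

## Robot

A 6-joint arm with a two-finger parallel gripper is mounted at the origin on the work surface. World frame = base frame: x ahead of the robot, y to its left, z up, the work surface at z = 0. Lengths are in m, angles in rad, forces in N, time in s.
With the tool pointing down it reaches from about 0.25 to 0.775 m from the base axis. Payload 4 kg.
Tool frame: the origin (TCP) lies between the finger pads; the fingertips stand 14 mm ahead of it and the grasp point (between the pads) lies 5 mm behind it (robot.tips_ahead is the distance from the TCP to the fingertips, in m); z points along the fingers, y is the direction in which the jaws open and shut (so a half turn about z gives the same grasp; the last joint's range is limited). The gripper opens to 94 mm and grips with 3 to 60 N. Pads are 16 mm wide; open, the fingers measure 119 mm over their backs; the gripper's body (75 mm by 177 mm) begins 78 mm behind the grasp point.
Start: joints at [-1.223, 0.087, 1.371, -0, 1.684, -0.103], TCP at [0.24, -0.495, 0.199] pointing down, gripper open.
Joint ranges: [-3.1, 3.1], [-0.76, 2.03], [0.27, 2.55], [-1.08, 4.22], [0.17, 2.65], [-2.57, 2.57]. Speed limits (rad/s): [2.79, 2.79, 3.14, 3.14, 3.14, 3.14].

## Interface

Orientations are given as [roll, pitch, yaw] about the fixed x, y, z axes, in that order (R = Rz(yaw) Ry(pitch) Rx(roll)).
In Python, from bench import robot, optics, job gives the robot as it stands.
- The arm moves only by the tool apply_moves, never from a script. Its argument "moves" is a list of rows, each a list of 3 entries, a list of its own where there are three numbers: the shift along the tool's x, y, z in cm, then the turn, a rotation vector about the tool's x, y, z in rad, then the opening, from 0 (shut) to 1 (fully open). In form: [[[tx, ty, tz], [rx, ry, rz], grip], ...]. A call has exactly 10 rows; each row is the pose to reach, as a shift and turn from the pose commanded when the call began, along the tool's axes at that moment; what a row does not reach only later rows make up. A row lasts 1/12 s, in which the tool goes at most 41.7 mm and 7.16 degrees, less where a joint would pass 70% of its speed; a pose out of reach is approached as far as the arm can. A call with a gripper value outside its range is refused whole. The fingers move at their own pace and stop on an object; the grip force is fixed at half the most. Time passes only in rows, so rows that repeat a pose let the fingers close, or fill a call up. It gives the time, the measured TCP pose, the force and the opening at its end, in the units of the state.
- robot.get_obs(): the state, without advancing time (a new reading comes with each control period).
- optics.snapshot(name): name is "side" or "top" or "wrist"; returns the picture (384x512x3 uint8, red, green, blue); there is no depth.
- optics.get_calibration(name): a dict with "fx", "fy", "cx", "cy" (pixels), "k1" (the pictures are not rectified: a ray, as slopes to the right and down, at radius r is drawn at 1 + k1 r^2 times it, then the intrinsics apply), "rvec" (rotation vector, rad) and "tvec" (3), from world to camera coordinates, as OpenCV has them. Camera axes: x right, y down, z forward; pixel columns grow to the right and rows downward; lengths in m; the calibration is good to about 2 mm. A picture is of the moment at which its call begins: read the wrist's pose just before it. get_calibration takes no time and is no camera call; for the wrist camera it gives the pose at the moment of the call.
- job.close_job(): hands the job in, once; it reports no verdict.
The state is a dict: "time": time; "joint_positions": joint angles; "qvel": joint speeds; "joint_torque": joint torques, N m; "tool_pos": TCP position; "ee_rot": TCP orientation; "wrist_force": force on the tool from outside, world axes, zero at the start; "wrist_torque": the same for the moment, N m; "width": finger opening in m.
Only numpy, scipy, OpenCV 4.12 (cv2) and the standard library are available. Lean on these libraries where they do the work, as an engineer would, in place of code of your own. Each camera call takes 0.05 s, during which the arm holds its last target.

## Working session

There is one attempt and no reset: what is moved stays moved. The work goes in short steps, Python scripts to look and compute and a tool call to move; the robot and the scene stay as the last step left them, time stands still between calls to the robot, and variables do not carry over. Pictures are saved under pics/ and viewed, and the job is handed in when it is done.

Besides the shell and the picture viewer there is one more tool, called after "Request:" as name([rows], argument=value, ...), one row to a line, values as JSON. apply_moves: Moves the arm, as the interface text tells. Its arguments: {"type":"object","properties":{"moves":{"type":"array"}},"required":["moves"]}

```bash
mkdir -p pics; ls; python3 - <<'E'
from bench import robot, optics, job
import cv2
print(robot.get_obs())
for n in ["side","top","wrist"]:
    print(n,optics.get_calibration(n))
    cv2.imwrite(f"pics/{n}0.png",optics.snapshot(n)[:,:,::-1])
E
```

```text
pics
{'time': 0.0, 'joint_positions': array([-1.22309381e+00,  8.79432392e-02,  1.37223568e+00, -1.77148124e-05,
        1.68359425e+00, -1.03131609e-01]), 'qvel': array([-0.00143243, -0.00049626, -0.00082035, -0.00014501, -0.00181513,
        0.00067103]), 'joint_torque': array([-1.14040071e-03, -3.40186858e+01, -3.02425611e+01,  7.16410694e-02,
        3.29927285e-02, -1.71984743e-04]), 'tool_pos': array([ 0.23942702, -0.49453003,  0.19772005]), 'ee_rot': array([-3.13942192e+00, -2.06967982e-04,  4.50831923e-01]), 'wrist_force': array([-0.36693849,  0.55101658,  0.08523058]), 'wrist_torque': array([-0.03473301, -0.02504452, -0.02436796]), 'width': 0.0942433811818192}
side {'fx': 384.4721468187976, 'fy': 384.4721468187976, 'cx': 259.2367067265229, 'cy': 192.62296428503288, 'k1': -0.07636389843512989, 'rvec': array([ 2.39788234, -0.38616816,  0.14163985]), 'tvec': array([-0.56154741,  0.22572408,  0.93760022])}
top {'fx': 376.41337895870697, 'fy': 376.41337895870697, 'cx': 248.4471117994096, 'cy': 193.31650199780466, 'k1': 0.0017631421712800046, 'rvec': array([ 2.19750389, -2.19594665,  0.09598509]), 'tvec': array([0.0070439 , 0.61766603, 1.04775588])}
wrist {'fx': 341.7521960825388, 'fy': 341.7521960825388, 'cx': 257.11907097244557, 'cy': 190.603634630391, 'k1': -0.09290422464762414, 'rvec': array([-2.48270403,  1.55592918,  0.19360353]), 'tvec': array([-0.54867731, -0.0251668 ,  0.3896553 ])}
```

View pics/side0.png

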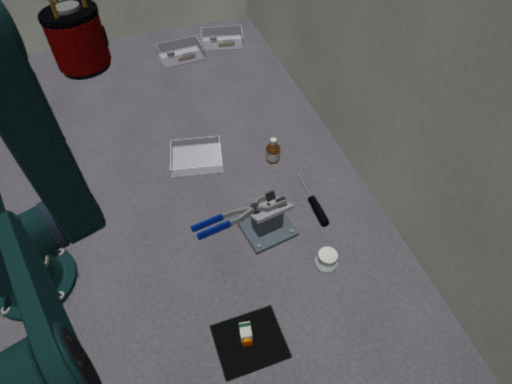

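View pics/top0.png

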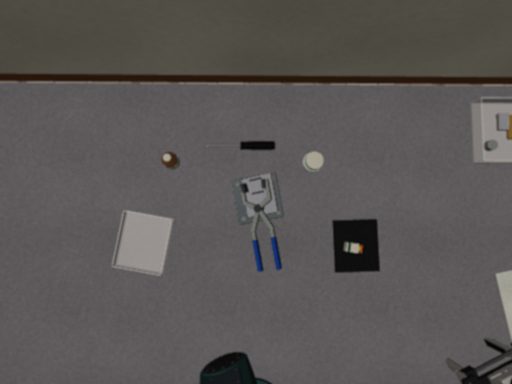

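View pics/wrist0.png

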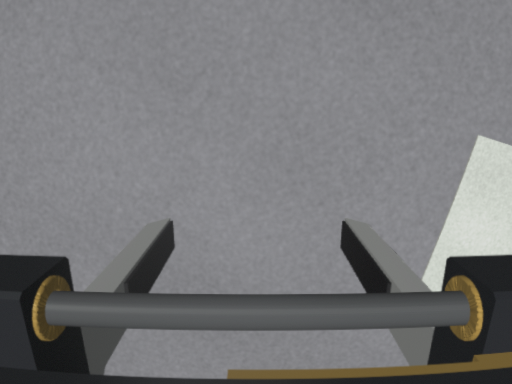

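```bash
cat > h.py <<'E'
import numpy as np, cv2
from scipy.spatial.transform import Rotation as R
def und(c,uv):
    x=(np.array(uv,float)-[c['cx'],c['cy']])/[c['fx'],c['fy']]
    s=x.copy()
    for _ in range(30): s=x/(1+c['k1']*(s@s))
    return s
def ray(c,uv):
    s=und(c,uv); Rm=R.from_rotvec(c['rvec']).as_matrix()
    o=-Rm.T@c['tvec']; d=Rm.T@np.r_[s,1]; return o,d/np.linalg.norm(d)
def onz(c,uv,z):
    o,d=ray(c,uv); return o+d*(z-o[2])/d[2]
def tri(obs):
    A=np.zeros((3,3));b=np.zeros(3);L=[]
    for c,uv in obs:
        o,d=ray(c,uv);P=np.eye(3)-np.outer(d,d);A+=P;b+=P@o;L.append((o,P))
    X=np.linalg.solve(A,b); return X,[float(np.linalg.norm(P@(X-o))) for o,P in L]
def proj(c,X):
    Rm=R.from_rotvec(c['rvec']).as_matrix(); p=Rm@np.array(X)+c['tvec']; s=p[:2]/p[2]; s=s*(1+c['k1']*(s@s))
    return s*[c['fx'],c['fy']]+[c['cx'],c['cy']]
E
python3 - <<'E'
from h import *
from bench import optics
t=cv2.imread('pics/top0.png'); s=cv2.imread('pics/side0.png')
cv2.imwrite('pics/tz.png',cv2.resize(t[160:280,220:390],None,fx=4.7,fy=4.7,interpolation=cv2.INTER_CUBIC))
cv2.imwrite('pics/sz.png',cv2.resize(s[180:260,185:305],None,fx=6,fy=6,interpolation=cv2.INTER_CUBIC))
c=optics.get_calibration('top'); cs=optics.get_calibration('side')
for n,uv,z in [('caps',(354,248),.02),('orange',(362,249),.02),('pivot',(258,209),.1),('nest',(256,186),.1),('dish',(143,243),0.03),('bottle',(169,160),.04),('jar',(313,161),.05)]: print(n,onz(c,uv,z))
def cent(im,lo,hi):
    hsv=cv2.cvtColor(im,cv2.COLOR_BGR2HSV); m=cv2.inRange(hsv,np.array(lo),np.array(hi))
    n,l,st,ce=cv2.connectedComponentsWithStats(m); return [(st[i].tolist(),ce[i].round(1).tolist()) for i in range(1,n) if st[i,4]>8]
for nm,im in (('t',t),('s',s)):
    print(nm,'blue',cent(im,(105,120,60),(125,255,255)),'or',cent(im,(5,150,120),(22,255,255)),'green',cent(im,(45,60,40),(85,255,255)))
E
```

```text
caps [ 0.46311288 -0.29112996  0.02      ]
orange [ 0.4602744  -0.31383239  0.02      ]
pivot [ 0.57114066 -0.01598085  0.1       ]
nest [ 0.63164162 -0.01081447  0.1       ]
dish [0.47853591 0.30014603 0.03      ]
bottle [0.70928145 0.22972278 0.04      ]
jar [ 0.70618079 -0.17182347  0.05      ]
t blue [([271, 237, 10, 33, 156], [275.5, 253.0]), ([253, 240, 9, 32, 142], [257.0, 255.4])] or [([510, 116, 2, 21, 35], [510.5, 126.4]), ([359, 246, 3, 6, 14], [360.3, 248.8])] green [([348, 242, 2, 10, 13], [348.8, 247.3])]
s blue [([191, 214, 32, 18, 206], [206.6, 222.5]), ([197, 221, 34, 19, 231], [213.3, 229.7])] or [([242, 339, 10, 4, 25], [246.8, 340.8])] green [([238, 322, 13, 6, 36], [243.8, 324.4])]
```

View pics/tz.png

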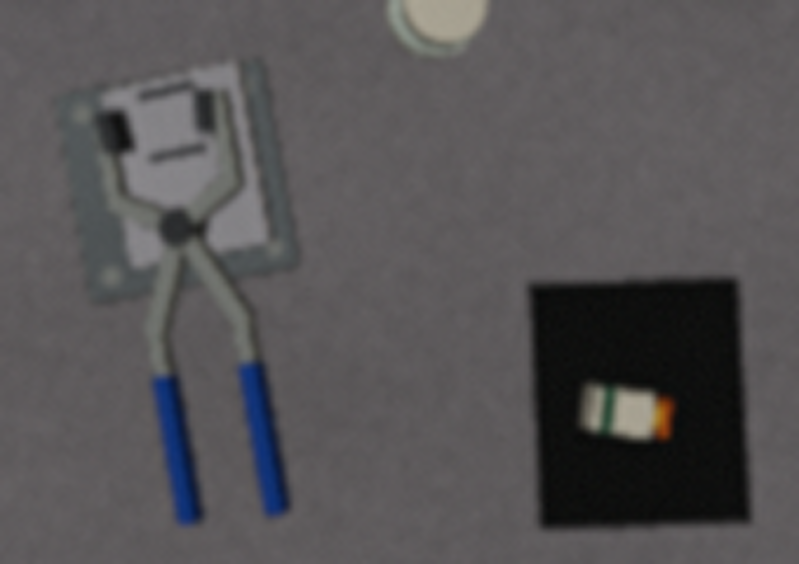

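View pics/sz.png

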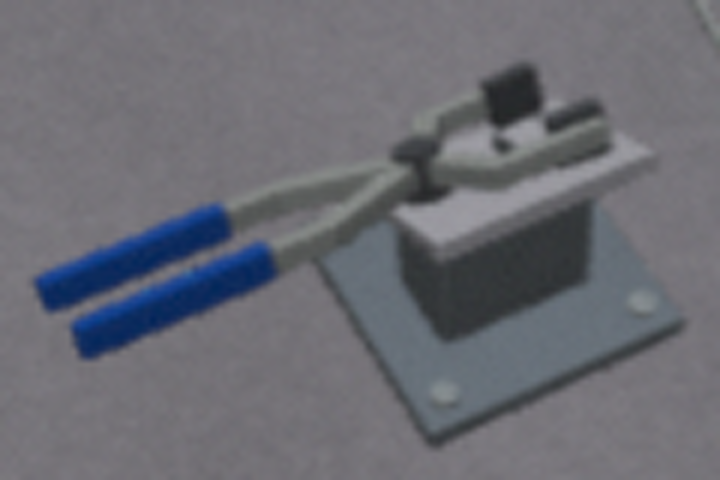

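```bash
cat >> h.py <<'E'
def toolT(o): return R.from_euler('xyz',o['ee_rot']).as_matrix(),np.array(o['tool_pos'])
def step(o,pos,Rt):
    Rm,p=toolT(o); d=Rm.T@(np.array(pos)-p)*100; rv=R.from_matrix(Rm.T@Rt).as_rotvec()
    print('shift cm',d.round(2),'rot',rv.round(3),'rows',round(max(np.linalg.norm(d)/4.17,np.linalg.norm(rv)/.125),1))
def down(yaw): return R.from_euler('xyz',[np.pi,0,yaw]).as_matrix()
E
python3 - <<'E'
from h import *
from bench import optics,robot
o=robot.get_obs(); c=optics.get_calibration('wrist'); Rm,p=toolT(o)
Rc=R.from_rotvec(c['rvec']).as_matrix(); print('cam pos tool',Rm.T@(-Rc.T@c['tvec']-p)); print('axes in tool (cols x,y,z)\n',(Rm.T@Rc.T).round(3))
t=optics.get_calibration('top'); s=optics.get_calibration('side')
print('orange',tri([(t,(360.3,248.8)),(s,(246.8,340.8))]),'green',tri([(t,(348.8,247.3)),(s,(243.8,324.4))]))
print('blueU',tri([(t,(275.5,253)),(s,(213.3,229.7))]),'blueL',tri([(t,(257,255.4)),(s,(206.6,222.5))]))
step(o,[.463-.08,-.29,.25],down(1.4))
E
```

```text
cam pos tool [ 0.06967847 -0.00029778 -0.18506305]
axes in tool (cols x,y,z)
 [[ 0.    -0.97  -0.242]
 [ 1.     0.    -0.   ]
 [ 0.    -0.242  0.97 ]]
orange (array([ 0.46137963, -0.3077054 ,  0.02425633]), [0.00020369156539698676, 0.00020369156539691826]) green (array([ 0.46572905, -0.27318024,  0.03102203]), [0.00020749133648225674, 0.00020749133648224872])
blueU (array([ 0.45727306, -0.06038375,  0.11014268]), [0.00033313957178578727, 0.00033313957178585037]) blueL (array([ 0.4487432 , -0.01386397,  0.08293665]), [0.0001959661260533583, 0.0001959661260534326])
shift cm [ 21.84 -12.18  -5.18] rot [-0.001 -0.001 -0.949] rows 7.6
```

```bash
python3 - <<'E'
from h import *
from bench import robot
step(robot.get_obs(),[.4645,-.285,.14],down(1.445))
E
```

```text
shift cm [29.39 -9.06  5.82] rot [-0.001 -0.001 -0.994] rows 8.0
```

Request:
apply_moves([
  [[3.7,-1.1,0.7],[0,0,-0.124],0.8],
  [[7.3,-2.3,1.5],[0,0,-0.248],0.8],
  [[11,-3.4,2.2],[0,0,-0.372],0.8],
  [[14.7,-4.5,2.9],[0,0,-0.497],0.8],
  [[18.4,-5.7,3.6],[0,0,-0.62],0.8],
  [[22,-6.8,4.4],[0,0,-0.745],0.8],
  [[25.7,-7.9,5.1],[0,0,-0.87],0.8],
  [[29.4,-9.1,5.8],[0,0,-0.994],0.8],
  [[29.4,-9.1,5.8],[0,0,-0.994],0.8],
  [[29.4,-9.1,5.8],[0,0,-0.994],0.8],
])

```text
time: 0.98
tool_pos: [0.4651, -0.2832, 0.1397]
ee_rot: [-3.139, -0.001, 1.448]
wrist_force: [-0.9, -0.5, -0.5]
width: 0.0753
```

```bash
python3 - <<'E'
from h import *
from bench import robot,optics
import json
o=robot.get_obs();c=optics.get_calibration('wrist');im=optics.snapshot('wrist')
cv2.imwrite('pics/w1.png',im[:,:,::-1]); print(o['tool_pos'],o['ee_rot'],o['width'],o['qvel'].round(3))
import pickle; pickle.dump((o,c),open('w1.pkl','wb'))
E
```

```text
[ 0.46513344 -0.28324333  0.13973347] [-3.13936457e+00 -7.58745284e-04  1.44792774e+00] 0.07534952606141718 [-0.056 -0.015 -0.01  -0.017  0.003  0.003]
```

View pics/w1.png

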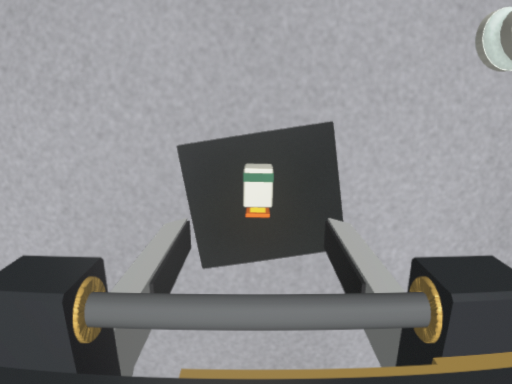

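```bash
python3 - <<'E'
from h import *
im=cv2.imread('pics/w1.png')
cv2.imwrite('pics/w1z.png',cv2.resize(im[150:230,215:305],None,fx=7,fy=7,interpolation=cv2.INTER_CUBIC))
hsv=cv2.cvtColor(im,cv2.COLOR_BGR2HSV)
sub=hsv[150:230,215:305]; m=((sub[:,:,2]>90)).astype(np.uint8)
for r in range(0,80,4): 
    x=np.where(m[r])[0]; print(150+r, (x.min()+215,x.max()+215) if len(x) else None, im[150+r,258])
E
```

```text
150 None [59 60 58]
154 None [59 60 58]
158 None [58 60 58]
162 None [63 65 63]
166 (np.int64(244), np.int64(272)) [172 184 184]
170 (np.int64(243), np.int64(273)) [229 236 236]
174 (np.int64(243), np.int64(273)) [113 140  92]
178 (np.int64(243), np.int64(273)) [110 137  87]
182 (np.int64(243), np.int64(273)) [217 227 225]
186 (np.int64(243), np.int64(272)) [227 235 235]
190 (np.int64(243), np.int64(272)) [227 235 235]
194 (np.int64(243), np.int64(272)) [226 235 235]
198 (np.int64(243), np.int64(272)) [226 234 234]
202 (np.int64(243), np.int64(272)) [226 234 234]
206 (np.int64(243), np.int64(271)) [201 216 217]
210 (np.int64(246), np.int64(269)) [ 72 215 236]
214 (np.int64(245), np.int64(270)) [ 60 133 235]
218 None [53 62 73]
222 None [55 59 60]
226 None [55 59 59]
```

View pics/w1z.png

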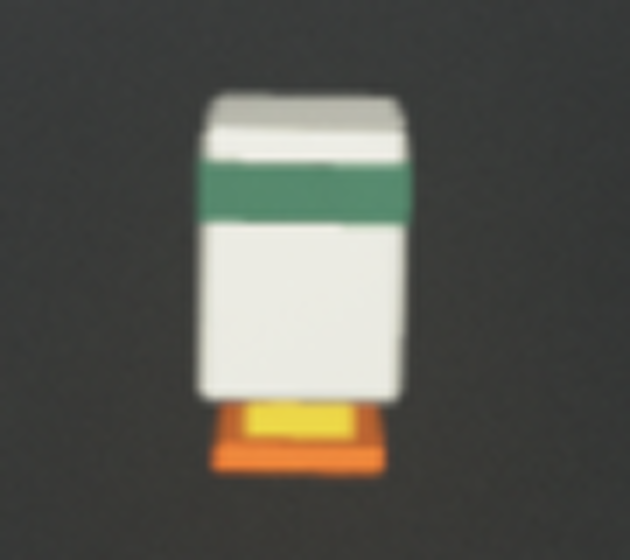

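```bash
python3 - <<'E'
from h import *
import pickle
o,c=pickle.load(open('w1.pkl','rb'))
for z in (.029,.031,.033):
    P=[onz(c,uv,z) for uv in [(243.3,168.3),(273.0,168.3),(272.5,207.2),(243.0,207.2)]]
    ctr=sum(P)/4; ax=(P[2]+P[3]-P[0]-P[1]); print(z,ctr.round(4),np.linalg.norm(ax)/2,np.linalg.norm(P[1]-P[0]),np.linalg.norm(P[2]-P[3]),'yaw tool',np.arctan2(-ax[1],-ax[0]))
print('foot',onz(c,(258,163.5),.003),'topedge',onz(c,(258,168.3),.031))
P=[onz(c,uv,.031) for uv in [(243.3,168.3),(273.0,168.3),(272.5,207.2),(243.0,207.2)]];ctr=sum(P)/4; ax=(P[2]+P[3]-P[0]-P[1])
step(o,[ctr[0],ctr[1],.025],down(np.arctan2(-ax[1],-ax[0])))
E
```

```text
0.029 [ 0.4652 -0.2844  0.029 ] 0.03561991894510527 0.0260829392446886 0.02664149349742117 yaw tool 1.4385530682324315
0.031 [ 0.4652 -0.2839  0.031 ] 0.035379151710280866 0.02590663572283852 0.026461414516027282 yaw tool 1.4385530682324328
0.033 [ 0.4653 -0.2834  0.033 ] 0.03513838447545654 0.025730332200988477 0.026281335534633455 yaw tool 1.438553068232432
foot [ 0.46737022 -0.26672945  0.003     ] topedge [ 0.46743647 -0.26635384  0.031     ]
shift cm [-0.07  0.04 11.47] rot [-0.002 -0.001  0.009] rows 2.8
```

Request:
apply_moves([
  [[-0.05,0,3.5],[0,0,0],0.7],
  [[-0.05,0,7],[0,0,0],0.65],
  [[-0.05,0,10],[0,0,0],0.6],
  [[-0.05,0,11.4],[0,0,0],0.6],
  [[-0.05,0,11.4],[0,0,0],0.6],
  [[-0.05,0,11.4],[0,0,0],0.4],
  [[-0.05,0,11.4],[0,0,0],0],
  [[-0.05,0,11.4],[0,0,0],0],
  [[-0.05,0,11.4],[0,0,0],0],
  [[-0.05,0,11.4],[0,0,0],0],
])

```text
time: 1.87
tool_pos: [0.4653, -0.2863, 0.0285]
ee_rot: [3.139, 0.002, 1.445]
wrist_force: [0.6, 0.5, -0.1]
width: 0.0264
```

```bash
python3 - <<'E'
from h import *
from bench import robot
o=robot.get_obs();print(o['tool_pos'],o['width'])
step(o,[.60,-.075,.24],down(1.745))
E
```

```text
[ 0.46532862 -0.2863283   0.02847147] 0.026365550722263424
shift cm [ 22.63  10.75 -21.16] rot [ 0.002  0.002 -0.3  ] rows 7.9
```

Request:
apply_moves([
  [[0,0,-2.5],[0,0,0],0],
  [[0,0,-6],[0,0,0],0],
  [[1.5,0.7,-9.5],[0,0,0],0],
  [[4.5,2,-12.5],[0,0,-0.05],0],
  [[8,3.7,-15],[0,0,-0.1],0],
  [[11.6,5.5,-17.2],[0,0,-0.15],0],
  [[15.2,7.2,-19.2],[0,0,-0.2],0],
  [[18.8,9,-21],[0,0,-0.25],0],
  [[22.6,10.7,-21.2],[0,0,-0.3],0],
  [[22.6,10.7,-21.2],[0,0,-0.3],0],
])

```text
time: 2.7
tool_pos: [0.6018, -0.0704, 0.2418]
ee_rot: [3.136, 0.0, 1.751]
wrist_force: [0.3, -0.6, -0.0]
width: 0.0005
```

Request:
apply_moves([
  [[0,0,0],[0,0,0],0],
  [[0,0,0],[0,0,0],0],
  [[0,0,0],[0,0,0],0],
  [[0,0,0],[0,0,0],0],
  [[0,0,0],[0,0,0],0],
  [[0,0,0],[0,0,0],0],
  [[0,0,0],[0,0,0],0],
  [[0,0,0],[0,0,0],0],
  [[0,0,0],[0,0,0],0],
  [[0,0,0],[0,0,0],0],
])

```text
time: 3.53
tool_pos: [0.5991, -0.0749, 0.2389]
ee_rot: [3.142, 0.0, 1.745]
wrist_force: [-0.3, -0.6, -0.4]
width: 0.0004
```

```bash
cat > snap.py <<'E'
import sys,pickle
from h import *
from bench import robot,optics
n=sys.argv[1]; cam=sys.argv[2] if len(sys.argv)>2 else 'wrist'
o=robot.get_obs();c=optics.get_calibration(cam);im=optics.snapshot(cam)
cv2.imwrite(f'pics/{n}.png',im[:,:,::-1]); pickle.dump((o,c),open(n+'.pkl','wb'))
print(o['time'],o['tool_pos'].round(4),o['ee_rot'].round(4),o['width'],abs(o['qvel']).max())
E
python3 snap.py w2
```

```text
3.5333 [ 0.5991 -0.0749  0.2389] [3.1415e+00 1.0000e-04 1.7446e+00] 0.0003548052971449501 0.0050082530622810395
```

View pics/w2.png

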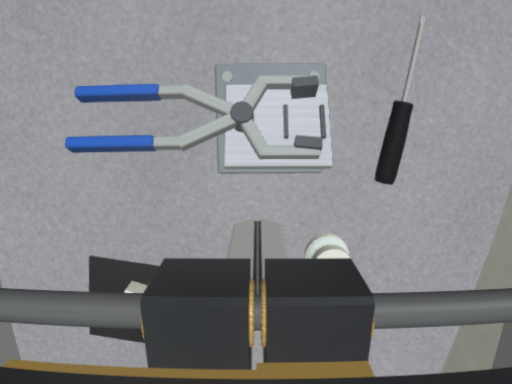

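```bash
python3 snap.py t2 top; python3 snap.py s2 side; python3 - <<'E'
import cv2
t=cv2.imread('pics/t2.png'); s=cv2.imread('pics/s2.png')
a=cv2.resize(t[210:280,325:390],None,fx=6,fy=6,interpolation=cv2.INTER_CUBIC)
b=cv2.resize(s[300:384,200:300],None,fx=5,fy=5,interpolation=cv2.INTER_CUBIC)[:420,:390]
import numpy as np
cv2.imwrite('pics/ts2.png',np.hstack([a[:420],b]))
w=cv2.imread('pics/w2.png');cv2.imwrite('pics/w2z.png',cv2.resize(w[50:190,200:350],None,fx=4.2,fy=4.2,interpolation=cv2.INTER_CUBIC))
E
```

```text
3.5833 [ 0.5991 -0.0748  0.2389] [3.1415e+00 1.0000e-04 1.7447e+00] 0.0002923349353419777 0.0015058604882073822
3.6333 [ 0.5991 -0.0748  0.2389] [3.1415e+00 1.0000e-04 1.7448e+00] 0.0004234414745190259 0.0017636135906853902
```

View pics/ts2.png

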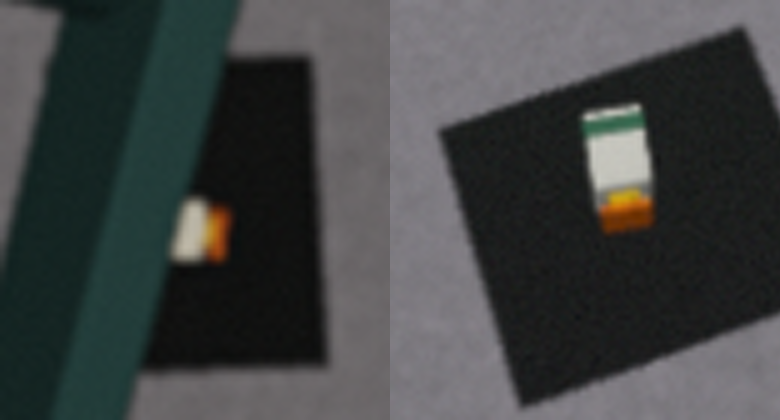

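View pics/w2z.png

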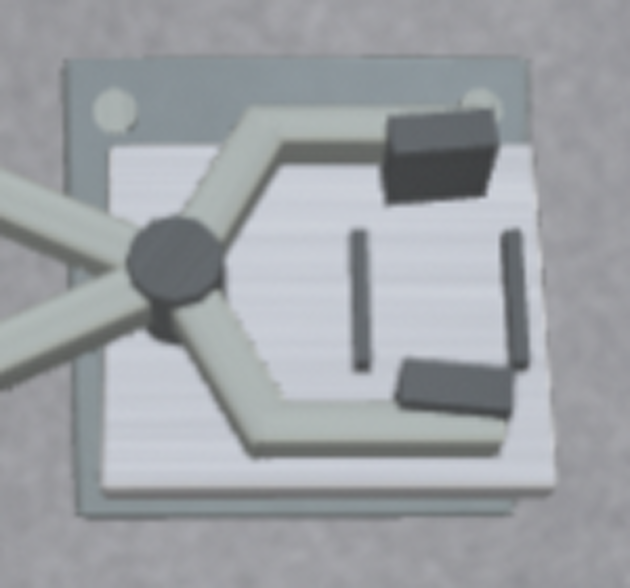

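Request:
apply_moves([
  [[-2,-2.5,0],[0,0,0],0.6],
  [[-4,-5,0],[0,0,0],0.6],
  [[-4.5,-6,0],[0,0,0],0.6],
  [[-4.5,-6,0],[0,0,0],0.6],
  [[-4.5,-6,0],[0,0,0],0.6],
  [[-4.5,-6,0],[0,0,0],0.6],
  [[-4.5,-6,0],[0,0,0],0.6],
  [[-4.5,-6,0],[0,0,0],0.6],
  [[-4.5,-6,0],[0,0,0],0.6],
  [[-4.5,-6,0],[0,0,0],0.6],
])

```text
time: 4.52
tool_pos: [0.5481, -0.129, 0.2387]
ee_rot: [-3.141, -0.0, 1.746]
wrist_force: [-0.7, 0.3, -0.5]
width: 0.0561
```

```bash
python3 snap.py w3; python3 - <<'E'
import cv2
w=cv2.imread('pics/w3.png');cv2.imwrite('pics/w3z.png',cv2.resize(w[0:140,260:410],None,fx=4.2,fy=4.2,interpolation=cv2.INTER_CUBIC))
E
```

```text
4.5167 [ 0.5481 -0.129   0.2387] [-3.1415e+00 -1.0000e-04  1.7457e+00] 0.056114481131107063 0.0034389530922001002
```

View pics/w3.png

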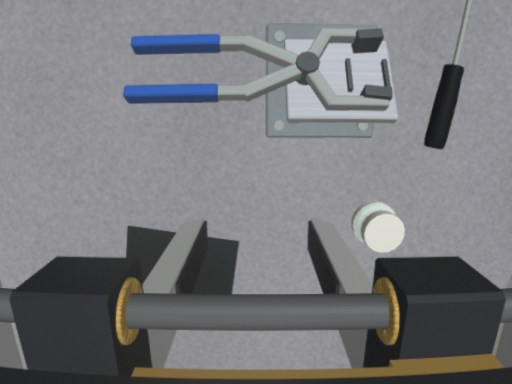

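View pics/w3z.png

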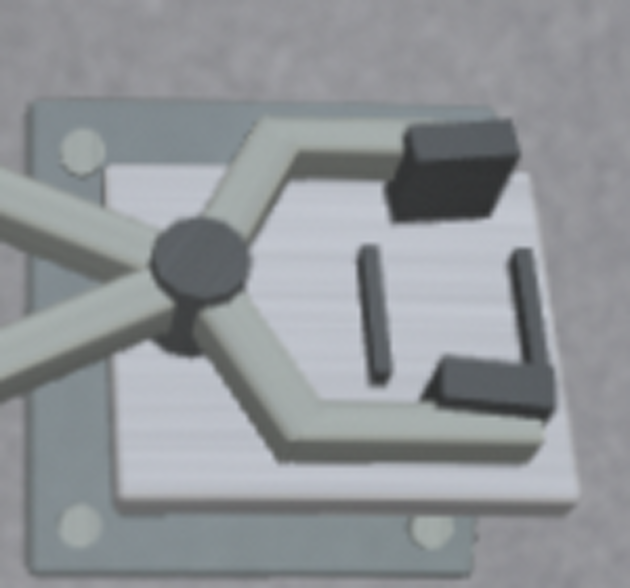

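```bash
cat > pl.py <<'E'
from h import *
import pickle
_,a=pickle.load(open('w2.pkl','rb'));_,b=pickle.load(open('w3.pkl','rb'))
pts={'TL':((110,143),(106,165)),'TR':((532,145),(530,174)),'BR':((555,488),(580,497)),'BL':((103,488),(118,498)),
'r1t':((358,231),(369,246)),'r1b':((362,370),(379,384)),'r2t':((511,231),(523,250)),'boss':((176,262),(200,260)),
'uj1':((408,358),(445,356)),'uj2':((514,370),(554,370)),'uj3':((511,416),(552,414)),'lj1':((388,118),(410,128)),'lj2':((492,110),(513,120)),'lj3':((498,150),(518,153)),'lj4':((388,157),(408,160))}
out={}
for k,(p,q) in pts.items():
    X,r=tri([(a,(200+(p[0]-1.6)/4.2,50+(p[1]-1.6)/4.2)),(b,(260+(q[0]-1.6)/4.2,(q[1]-1.6)/4.2))]); out[k]=X
    if __name__=='__main__': print(k,X.round(4),round(r[0]*1000,2))
E
python3 pl.py
python3 - <<'E'
from pl import *
# blue sleeves in wrist views
for n,cc in (('w2',a),('w3',b)):
    im=cv2.imread(f'pics/{n}.png');hsv=cv2.cvtColor(im,cv2.COLOR_BGR2HSV);m=cv2.inRange(hsv,(105,120,60),(130,255,255))
    k,l,st,ce=cv2.connectedComponentsWithStats(m)
    for i in range(1,k):
        if st[i,4]>50:
            print(n,st[i],ce[i]); 
P=out;c4=[P[k] for k in('TL','TR','BR','BL')]
n=np.cross(P['BR']-P['TL'],P['BL']-P['TR']);n/=np.linalg.norm(n);print('normal',n,np.degrees(np.arccos(abs(n[2]))),'center',sum(c4)/4)
yd=(P['TR']-P['TL']+P['BR']-P['BL']);print('y ang',np.degrees(np.arctan2(yd[1],yd[0])),yd/np.linalg.norm(yd)); xd=P['BL']-P['TL']+P['BR']-P['TR'];print('x',xd/np.linalg.norm(xd),np.linalg.norm(xd)/2)
E
```

```text
TL [0.5512 0.0107 0.0604] 0.27
TR [0.653  0.0286 0.06  ] 0.13
BR [ 0.6645 -0.0471  0.1097] 0.35
BL [ 0.5653 -0.0659  0.1037] 0.08
r1t [6.131e-01 2.000e-04 8.150e-02] 0.05
r1b [ 0.619  -0.0305  0.0936] 0.06
r2t [0.6483 0.0065 0.0818] 0.11
boss [ 0.5732 -0.0135  0.1031] 0.3
uj1 [ 0.6258 -0.0245  0.1165] 0.12
uj2 [ 0.6483 -0.0229  0.1191] 0.05
uj3 [ 0.6489 -0.0321  0.1227] 0.12
lj1 [0.6146 0.0255 0.0896] 0.25
lj2 [0.637  0.0316 0.0902] 0.0
lj3 [0.6389 0.0234 0.0946] 0.71
lj4 [0.6154 0.0174 0.093 ] 0.51
w2 [  75   84   84   18 1264] [116.82832278  92.41376582]
w2 [  65  135   89   17 1275] [109.39058824 142.93490196]
w3 [ 131   35   89   19 1481] [175.48480756  43.5104659 ]
w3 [ 124   84   94   19 1562] [171.1190781   92.79833547]
normal [ 0.11581177 -0.50336495 -0.85627762] 31.098831469812954 center [ 0.60852494 -0.01841182  0.08346558]
y ang 10.336184303972942 [0.98339796 0.17935533 0.02757035]
x [ 0.14216242 -0.8448028   0.51584695] 0.0900771668472492
```

```bash
cat > nest.py <<'E'
from pl import *
m={'r1t':(-17,-18,6),'r1b':(17,-18,6),'r2t':(-17,18,6),'boss':(0,-60,24),'lj4':(-26,-12,25),'lj3':(-26,12,25),'uj1':(26,-12,25),'uj2':(26,12,25)}
K=list(m);M=np.array([m[k] for k in K])/1000;W=np.array([out[k] for k in K])
def frame(al,sl=np.radians(30)):
    c,s=np.cos(al),np.sin(al);y=np.array([c,s,0]);xp=np.array([s,-c,0]);z=np.array([0,0,1.])
    return np.c_[np.cos(sl)*xp+np.sin(sl)*z,y,np.cos(sl)*z-np.sin(sl)*xp]
if __name__=='__main__':
    rot,rs=R.align_vectors(W-W.mean(0),M-M.mean(0));print('free fit',rot.as_matrix().round(3),rs)
    for d in (9,9.5,10,10.5,11):
        F=frame(np.radians(d));O=W-M@F.T;o=O.mean(0);print(d,o.round(4),np.sqrt(((O-o)**2).sum(1).mean()))
    F=frame(np.radians(10.2))
    for k,x in zip(K,(W-M@F.T)):print(k,x.round(4))
E
python3 nest.py
python3 - <<'E'
from nest import *
F=frame(np.radians(10.2))
# sleeves: triangulate centroids, w2/w3
for p,q in (((116.8,92.4),(175.5,43.5)),((109.4,142.9),(171.1,92.8))): print(tri([(a,p),(b,q)]))
E
```

```text
free fit [[ 0.164  0.98  -0.113]
 [-0.872  0.198  0.447]
 [ 0.461  0.025  0.887]] 0.005170016790003415
9 [ 0.6341 -0.0145  0.0836] 0.0025168193998999083
9.5 [ 0.6341 -0.0144  0.0836] 0.002404923208331263
10 [ 0.6342 -0.0143  0.0836] 0.002316700880323202
10.5 [ 0.6343 -0.0142  0.0836] 0.0022549398232703972
11 [ 0.6344 -0.0141  0.0836] 0.002221852617301342
r1t [ 0.6339 -0.014   0.0848]
r1b [ 0.6347 -0.0158  0.0799]
r2t [ 0.6338 -0.0141  0.0851]
boss [ 0.6344 -0.0146  0.0823]
lj4 [ 0.6334 -0.0149  0.0844]
lj3 [ 0.6333 -0.0132  0.0859]
uj1 [ 0.6359 -0.0125  0.0818]
uj2 [ 0.6347 -0.0152  0.0845]
(array([ 0.44952857, -0.01550287,  0.08548029]), [0.0002274429300861232, 0.0002274429300861834])
(array([ 0.45833437, -0.0611533 ,  0.11374795]), [0.0004064240066749193, 0.0004064240066748991])
```

```bash
python3 - <<'E'
from h import *
from bench import robot
step(robot.get_obs(),[.4655,-.285,.13],down(1.44))
E
```

```text
shift cm [-13.92 -10.83  10.87] rot [-0.    -0.     0.305] rows 5.0
```

Request:
apply_moves([
  [[-2.8,-2.2,2.2],[0,0,0.06],0.6],
  [[-5.6,-4.4,4.4],[0,0,0.12],0.6],
  [[-8.4,-6.6,6.6],[0,0,0.18],0.6],
  [[-11.2,-8.8,8.8],[0,0,0.24],0.6],
  [[-13.9,-10.8,10.9],[0,0,0.305],0.6],
  [[-13.9,-10.8,10.9],[0,0,0.305],0.6],
  [[-13.9,-10.8,10.9],[0,0,0.305],0.6],
  [[-13.9,-10.8,10.9],[0,0,0.305],0.6],
  [[-13.9,-10.8,10.9],[0,0,0.305],0.6],
  [[-13.9,-10.8,10.9],[0,0,0.305],0.6],
])

```text
time: 5.4
tool_pos: [0.4669, -0.2845, 0.1314]
ee_rot: [3.139, 0.001, 1.442]
wrist_force: [0.1, 0.1, -0.2]
width: 0.0562
```

```bash
python3 snap.py w4; python3 - <<'E'
from h import *
im=cv2.imread('pics/w4.png')
cv2.imwrite('pics/w4z.png',cv2.resize(im[150:240,205:315],None,fx=7,fy=6,interpolation=cv2.INTER_CUBIC))
E
```

```text
5.4 [ 0.4669 -0.2845  0.1314] [3.1390e+00 1.2000e-03 1.4421e+00] 0.05622966532278664 0.003654560797877093
```

View pics/w4z.png

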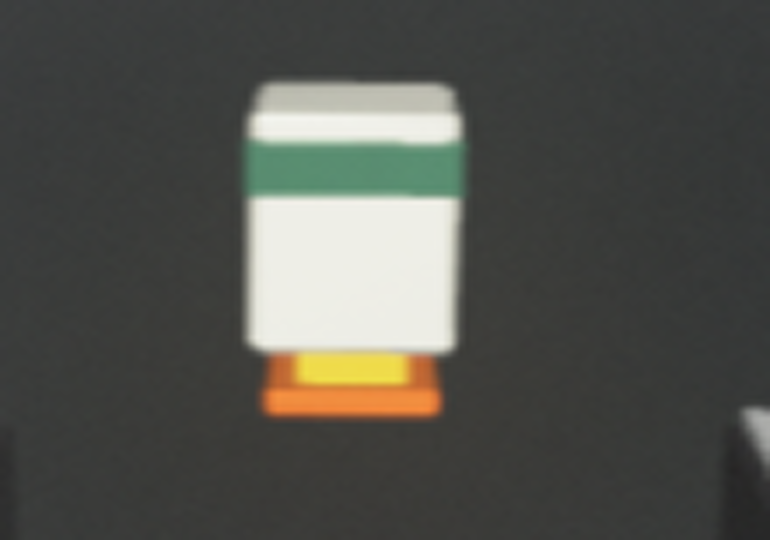

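```bash
python3 - <<'E'
from h import *
import pickle
from bench import robot
o,c=pickle.load(open('w4.pkl','rb'))
uv=[(205+x/7-.4,150+y/6-.4) for x,y in ((247,112),(462,112),(457,352),(246,352))]
P=[onz(c,u,.031) for u in uv];ctr=sum(P)/4; ax=(P[2]+P[3]-P[0]-P[1]);yaw=np.arctan2(-ax[1],-ax[0]);print(ctr,yaw,np.linalg.norm(ax)/2)
print(onz(c,(255,150+82/6-.4),.003),(P[0]+P[1])/2)
step(robot.get_obs(),[ctr[0],ctr[1],.025],down(yaw))
E
```

```text
[ 0.46513622 -0.28352929  0.031     ] 1.4302805001497816 0.0353921897186713
[ 0.46723694 -0.26632986  0.003     ] [ 0.46761462 -0.26600761  0.031     ]
shift cm [ 0.08 -0.2  10.63] rot [0.002 0.001 0.012] rows 2.5
```

Request:
apply_moves([
  [[0.1,-0.2,3],[0,0,0.012],0.6],
  [[0.1,-0.2,6],[0,0,0.012],0.6],
  [[0.1,-0.2,9],[0,0,0.012],0.6],
  [[0.1,-0.2,10.7],[0,0,0.012],0.6],
  [[0.1,-0.2,10.7],[0,0,0.012],0.6],
  [[0.1,-0.2,10.7],[0,0,0.012],0.6],
  [[0.1,-0.2,10.7],[0,0,0.012],0.3],
  [[0.1,-0.2,10.7],[0,0,0.012],0],
  [[0.1,-0.2,10.7],[0,0,0.012],0],
  [[0.1,-0.2,10.7],[0,0,0.012],0],
])

```text
time: 6.28
tool_pos: [0.4646, -0.2845, 0.0245]
ee_rot: [3.139, 0.002, 1.428]
wrist_force: [-0.2, 0.7, -0.4]
width: 0.0333
```

Request:
apply_moves([
  [[0,0,0],[0,0,0],0],
  [[0,0,0],[0,0,0],0],
  [[0,0,0],[0,0,0],0],
  [[0,0,0],[0,0,0],0],
  [[0,0,-0.3],[0,0,0],0],
  [[0,0,-0.6],[0,0,0],0],
  [[0,0,-1],[0,0,0],0],
  [[0,0,-1],[0,0,0],0],
  [[0,0,-1],[0,0,0],0],
  [[0,0,-1],[0,0,0],0],
])

```text
time: 7.12
tool_pos: [0.4636, -0.2838, 0.0328]
ee_rot: [-3.141, -0.0, 1.428]
wrist_force: [0.3, -0.5, -0.6]
width: 0.0005
```

```bash
python3 snap.py w5; python3 snap.py s5 side; python3 - <<'E'
import cv2
s=cv2.imread('pics/s5.png');cv2.imwrite('pics/s5z.png',cv2.resize(s[280:384,190:310],None,fx=5,fy=5,interpolation=cv2.INTER_CUBIC))
E
```

```text
7.1167 [ 0.4636 -0.2838  0.0328] [-3.1414e+00 -1.0000e-04  1.4278e+00] 0.0005041090861764991 0.002627013395657707
7.1667 [ 0.4635 -0.2837  0.0326] [-3.1412e+00 -2.0000e-04  1.4278e+00] 0.0005881831110472393 0.0037907757520736695
```

View pics/w5.png

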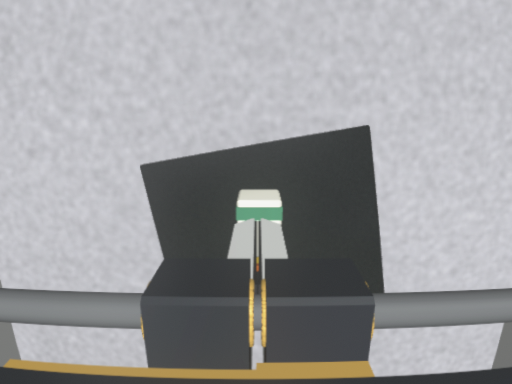

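View pics/s5z.png

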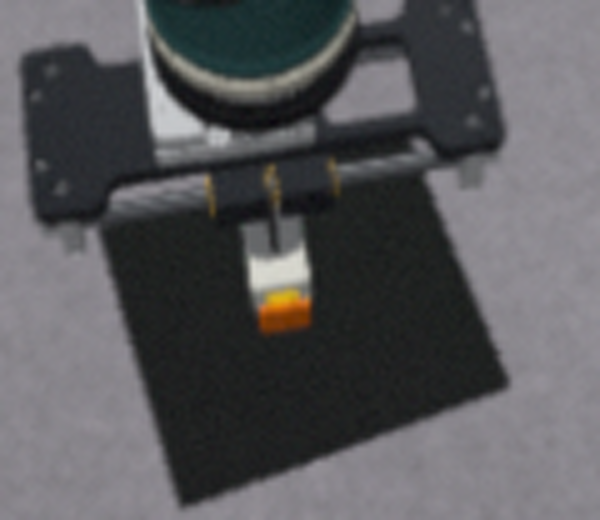

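```bash
python3 - <<'E'
from h import *
import pickle
from bench import robot
print(robot.tips_ahead,[x for x in dir(robot) if x[0]!='_'])
o,c=pickle.load(open('w5.pkl','rb')); Rm,p=toolT(o)
for d in (-.03,-.02,-.01,0,.005,.01,.014): print(d,[proj(c,p+Rm@np.array([x,0,d])).round(1) for x in (.008,-.008)])
print('capsule back top edge',onz(c,(259,200),.031))
E
python3 - <<'E'
import cv2
s=cv2.imread('pics/w5.png');cv2.imwrite('pics/w5z.png',cv2.resize(s[170:290,190:330],None,fx=5,fy=5,interpolation=cv2.INTER_CUBIC))
E
```

```text
0.014 ['IKError', 'get_obs', 'tips_ahead']
-0.03 [array([257.6, 237.4]), array([257.5, 267.4])]
-0.02 [array([257.6, 230.1]), array([257.5, 258.7])]
-0.01 [array([257.6, 223.6]), array([257.5, 250.9])]
0 [array([257.5, 217.7]), array([257.5, 243.9])]
0.005 [array([257.5, 215. ]), array([257.5, 240.6])]
0.01 [array([257.5, 212.4]), array([257.5, 237.4])]
0.014 [array([257.5, 210.4]), array([257.5, 235. ])]
capsule back top edge [ 0.46693734 -0.26609575  0.031     ]
```

View pics/w5z.png

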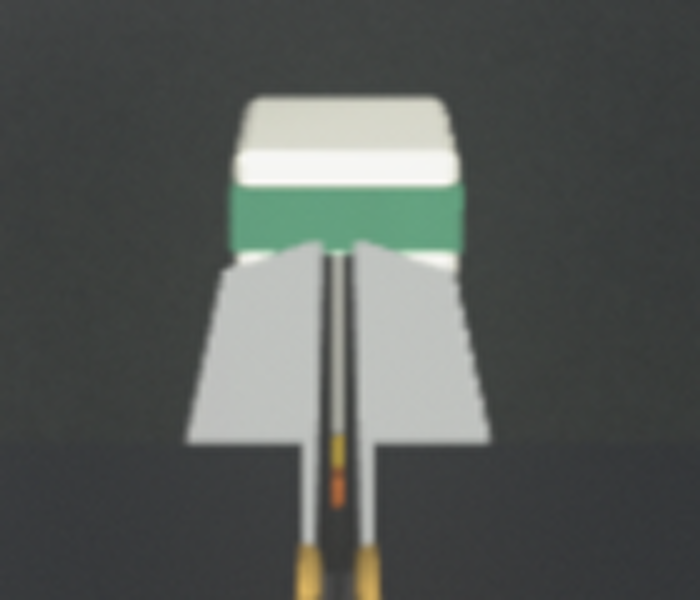

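Request:
apply_moves([
  [[0,0,-0.5],[0,0,0],0.6],
  [[0,0,-0.5],[0,0,0],0.6],
  [[0,0,-0.5],[0,0,0],0.6],
  [[0,0,-0.5],[0,0,0],0.6],
  [[0,0,-0.5],[0,0,0],0.6],
  [[0,0,-0.5],[0,0,0],0.6],
  [[0,0,-0.5],[0,0,0],0.6],
  [[0,0,-0.5],[0,0,0],0.6],
  [[0,0,-0.5],[0,0,0],0.6],
  [[0,0,-0.5],[0,0,0],0.6],
])

```text
time: 8.05
tool_pos: [0.4636, -0.2839, 0.0378]
ee_rot: [3.142, 0.0, 1.428]
wrist_force: [-0.0, -0.5, -0.9]
width: 0.0558
```

```bash
python3 snap.py w6; python3 - <<'E'
from h import *
from bench import robot
s=cv2.imread('pics/w6.png');cv2.imwrite('pics/w6z.png',cv2.resize(s[160:300,150:360],None,fx=3.7,fy=3.7,interpolation=cv2.INTER_CUBIC))
step(robot.get_obs(),[.4651,-.2838,.020],down(1.432))
E
```

```text
8.05 [ 0.4636 -0.2839  0.0378] [3.1416 0.     1.4278] 0.05581085065623259 0.0015481145036561695
shift cm [0.03 0.15 1.79] rot [-0.     0.    -0.004] rows 0.4
```

View pics/w6z.png

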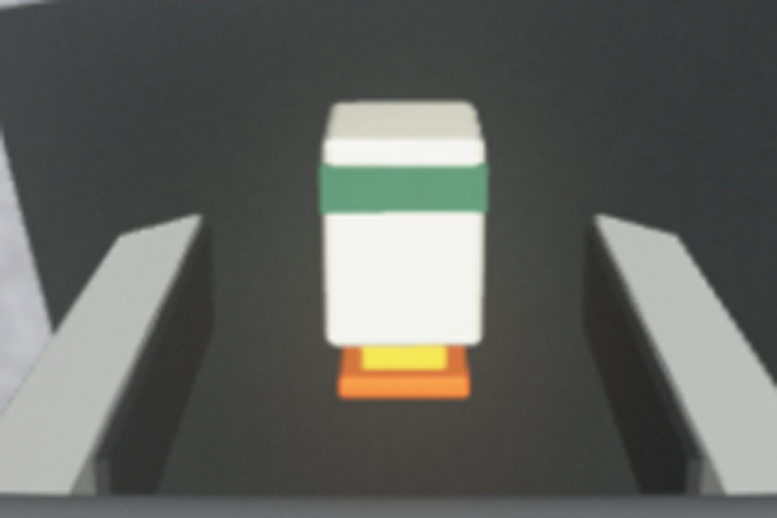

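Request:
apply_moves([
  [[0,0.15,0.5],[0,0,0],0.6],
  [[0,0.15,1],[0,0,0],0.6],
  [[0,0.15,1.4],[0,0,0],0.6],
  [[0,0.15,1.8],[0,0,0],0.6],
  [[0,0.15,2],[0,0,0],0.6],
  [[0,0.15,2.2],[0,0,0],0.6],
  [[0,0.15,2.4],[0,0,0],0.6],
  [[0,0.15,2.4],[0,0,0],0.6],
  [[0,0.15,2.4],[0,0,0],0.6],
  [[0,0.15,2.4],[0,0,0],0.6],
])

```text
time: 8.93
tool_pos: [0.4653, -0.2842, 0.0141]
ee_rot: [3.141, 0.0, 1.428]
wrist_force: [0.2, 0.0, -1.0]
width: 0.0566
```

```bash
python3 snap.py w7;python3 snap.py s7 side; python3 - <<'E'
from h import *
from bench import robot
s=cv2.imread('pics/w7.png');s2=cv2.imread('pics/s7.png')
cv2.imwrite('pics/w7z.png',np.hstack([cv2.resize(s[160:300,150:360],(450,300),interpolation=cv2.INTER_CUBIC),cv2.resize(s2[310:360,210:270],(350,300),interpolation=cv2.INTER_CUBIC)]))
E
```

```text
8.9333 [ 0.4653 -0.2842  0.0141] [3.1411e+00 3.0000e-04 1.4278e+00] 0.05655977951648251 0.0019595773566851364
8.9833 [ 0.4653 -0.2842  0.0142] [3.1410e+00 4.0000e-04 1.4278e+00] 0.05643154485150509 0.0010019669163879902
```

View pics/w7z.png

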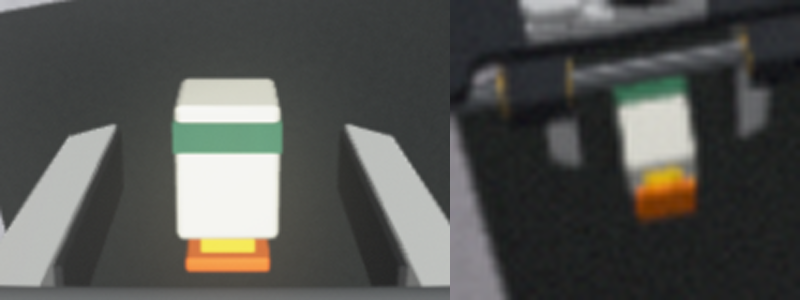

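```bash
python3 - <<'E'
from h import *
import pickle
o,c=pickle.load(open('s7.pkl','rb'));Rm,p=toolT(o)
for d in (-.02,-.01,0,.01): print(d,[proj(c,p+Rm@np.array([-.008,y,d])).round(1) for y in (-.034,.034)], [(p+Rm@np.array([-.008,0,d]))[2].round(3)])
E
```

```text
-0.02 [array([230.1, 334.7]), array([261.1, 329.4])] [np.float64(0.034)]
-0.01 [array([230.4, 336.4]), array([261.1, 331.1])] [np.float64(0.024)]
0 [array([230.7, 338. ]), array([261.1, 332.8])] [np.float64(0.014)]
0.01 [array([231. , 339.7]), array([261.1, 334.5])] [np.float64(0.004)]
```

Request:
apply_moves([
  [[0,0,0.1],[0,0,0],0.6],
  [[0,0,0.2],[0,0,0],0.6],
  [[0,0,0.3],[0,0,0],0.6],
  [[0,0,0.4],[0,0,0],0.6],
  [[0,0,0.5],[0,0,0],0.5],
  [[0,0,0.5],[0,0,0],0],
  [[0,0,0.5],[0,0,0],0],
  [[0,0,0.5],[0,0,0],0],
  [[0,0,0.5],[0,0,0],0],
  [[0,0,0.5],[0,0,0],0],
])

```text
time: 9.87
tool_pos: [0.4651, -0.2841, 0.0089]
ee_rot: [3.142, 0.0, 1.428]
wrist_force: [0.2, 0.1, 0.2]
width: 0.0258
```

Request:
apply_moves([
  [[0,0,0],[0,0,0],0],
  [[0,0,0],[0,0,0],0],
  [[0,0,0],[0,0,0],0],
  [[0,0,0],[0,0,0],0],
  [[0,0,0],[0,0,0],0],
  [[0,0,0],[0,0,0],0],
  [[0,0,0],[0,0,0],0],
  [[0,0,0],[0,0,0],0],
  [[0,0,0],[0,0,0],0],
  [[0,0,0],[0,0,0],0],
])

```text
time: 10.7
tool_pos: [0.4651, -0.2841, 0.009]
ee_rot: [3.142, 0.0, 1.428]
wrist_force: [-0.7, -0.5, 0.2]
width: 0.0255
```

Request:
apply_moves([
  [[0,0,-0.5],[0,0,0],0],
  [[0,0,-1],[0,0,0],0],
  [[0,0,-2],[0,0,0],0],
  [[0,0,-3.5],[0,0,0],0],
  [[0,0,-5],[0,0,0],0],
  [[0,0,-6],[0,0,0],0],
  [[0,0,-6],[0,0,0],0],
  [[0,0,-6],[0,0,0],0],
  [[0,0,-6],[0,0,0],0],
  [[0,0,-6],[0,0,0],0],
])

```text
time: 11.53
tool_pos: [0.4645, -0.2836, 0.0677]
ee_rot: [-3.14, -0.001, 1.428]
wrist_force: [-0.8, -1.0, -1.6]
width: 0.0256
```

```bash
python3 snap.py w8;python3 snap.py s8 side; python3 - <<'E'
from h import *
s=cv2.imread('pics/w8.png');s2=cv2.imread('pics/s8.png')
cv2.imwrite('pics/w8z.png',np.hstack([cv2.resize(s[160:280,190:330],(450,386),interpolation=cv2.INTER_CUBIC),cv2.resize(s2[290:350,210:265],(350,386),interpolation=cv2.INTER_CUBIC)]))
E
```

```text
11.5333 [ 0.4645 -0.2836  0.0677] [-3.1397e+00 -1.1000e-03  1.4278e+00] 0.02562143230050697 0.004526602211313912
11.5833 [ 0.4645 -0.2836  0.0677] [-3.1396e+00 -1.0000e-03  1.4278e+00] 0.02549214165616488 0.0020248693164905676
```

View pics/w8z.png

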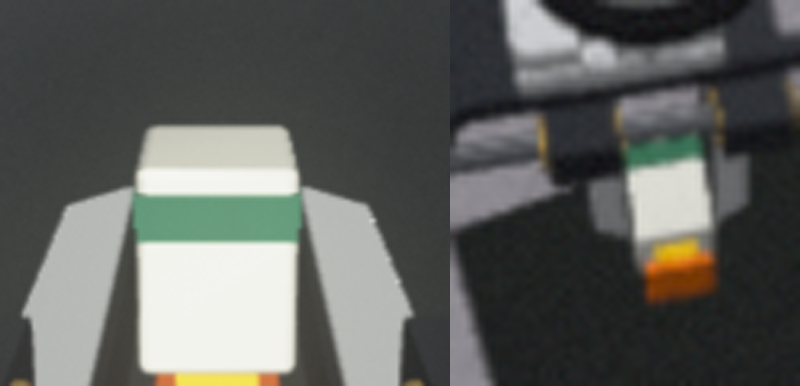

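```bash
python3 - <<'E'
from h import *
from nest import frame
import pickle
from bench import robot
o,c=pickle.load(open('w8.pkl','rb'));Rm,p=toolT(o)
for z in (.086,.09,.094):
    P=[onz(c,u,z) for u in ((232.8,212.2),(282.6,212.2),(282,275.6),(232.8,275.6))]
    ctr=sum(P)/4; print(z,(Rm.T@(ctr-p)).round(4),np.linalg.norm(P[2]+P[3]-P[0]-P[1])/2,np.linalg.norm(P[0]-P[1]))
F=frame(np.radians(10.3)); N=np.array([.6342,-.0144,.0836])
Rt=np.c_[-F[:,0],F[:,1],-F[:,2]]
print(np.linalg.det(Rt), R.from_matrix(Rt).as_euler('xyz'))
o=robot.get_obs()
for h in (.10,.05):
  T=N+F@np.array([-.006,0,.006+h]); print(T.round(4)); step(o,T,Rt)
E
```

```text
0.086 [-0.0009  0.     -0.0183] 0.03585622349726591 0.02546378130771976
0.09 [ 0.0008  0.     -0.0223] 0.03499660005709653 0.024853308113599593
0.094 [ 0.0025  0.     -0.0263] 0.03413697661692713 0.024242834919479428
1.0 [3.14159265 0.52359878 1.75056524]
[0.6238 0.0429 0.1724]
shift cm [ 34.6   11.09 -10.45] rot [-0.086 -0.52  -0.315] rows 9.1
[0.6283 0.0183 0.1291]
shift cm [32.22 11.89 -6.13] rot [-0.086 -0.52  -0.315] rows 8.4
```

```bash
python3 - <<'E'
from h import *
from nest import frame
from bench import robot
F=frame(np.radians(10.3)); N=np.array([.6342,-.0144,.0836])
Rt=np.c_[-F[:,0],F[:,1],-F[:,2]]
step(robot.get_obs(),N+F@np.array([-.006,0,.14]),Rt)
E
```

```text
shift cm [ 36.21  10.55 -13.39] rot [-0.086 -0.52  -0.315] rows 9.6
```

Request:
apply_moves([
  [[1,0.3,-3.5],[0,0,0],0],
  [[3.5,1,-6.5],[-0.01,-0.06,-0.04],0],
  [[6.8,2,-8.8],[-0.02,-0.12,-0.07],0],
  [[10.4,3,-10.5],[-0.03,-0.18,-0.11],0],
  [[14.2,4.2,-11.5],[-0.04,-0.25,-0.15],0],
  [[18,5.3,-12.2],[-0.05,-0.31,-0.19],0],
  [[21.8,6.4,-12.8],[-0.06,-0.37,-0.22],0],
  [[25.6,7.5,-13.2],[-0.07,-0.43,-0.26],0],
  [[29.4,8.6,-13.4],[-0.08,-0.48,-0.29],0],
  [[33,9.7,-13.4],[-0.086,-0.52,-0.315],0],
])

```text
time: 12.47
tool_pos: [0.6085, 0.0319, 0.2028]
ee_rot: [3.14, 0.526, 1.753]
wrist_force: [0.7, -0.7, -1.7]
width: 0.0258
```

```bash
cat > go.py <<'E'
import sys
from h import *
from nest import frame
from bench import robot
F=frame(np.radians(10.3)); N=np.array([.6342,-.0144,.0836])
Rt=np.c_[-F[:,0],F[:,1],-F[:,2]]
o=robot.get_obs();Rm,p=toolT(o);print('nest coords mm',(F.T@(p-N)*1000).round(1),'w',o['width'],'f',o['wrist_force'].round(1))
step(o,N+F@(np.array([float(x) for x in sys.argv[1:4]])/1000),Rt)
E
python3 go.py -6 0 90
```

```text
nest coords mm [ 16.1 -17.  128.3] w 0.02576528689554219 f [ 0.7 -0.7 -1.7]
shift cm [2.22 1.7  3.83] rot [0.003 0.003 0.002] rows 1.1
```

Request:
apply_moves([
  [[1.2,0.9,1],[0,0,0],0],
  [[2.2,1.7,2],[0,0,0],0],
  [[2.2,1.7,3],[0,0,0],0],
  [[2.2,1.7,3.8],[0,0,0],0],
  [[2.2,1.7,3.8],[0,0,0],0],
  [[2.2,1.7,3.8],[0,0,0],0],
  [[2.2,1.7,3.8],[0,0,0],0],
  [[2.2,1.7,3.8],[0,0,0],0],
  [[2.2,1.7,3.8],[0,0,0],0],
  [[2.2,1.7,3.8],[0,0,0],0],
])

```text
time: 13.3
tool_pos: [0.6251, 0.0315, 0.16]
ee_rot: [3.138, 0.525, 1.748]
wrist_force: [-0.8, -0.3, -1.6]
width: 0.0255
```

```bash
python3 snap.py w9; python3 go.py -6 0 30; python3 snap.py s9 side; python3 - <<'E'
from h import *
s=cv2.imread('pics/w9.png');s2=cv2.imread('pics/s9.png')
cv2.imwrite('pics/w9z.png',cv2.resize(s[100:290,140:380],(758,600),interpolation=cv2.INTER_CUBIC))
cv2.imwrite('pics/s9z.png',cv2.resize(s2[150:250,200:330],(780,600),interpolation=cv2.INTER_CUBIC))
E
```

```text
13.3 [0.6251 0.0315 0.16  ] [3.1382 0.5248 1.7484] 0.025516259762389294 0.006081499145783568
nest coords mm [-2.6 -0.7 89.4] w 0.026121447523187236 f [-0.1  0.3 -1.3]
shift cm [0.34 0.06 5.94] rot [ 0.002  0.001 -0.001] rows 1.4
13.35 [0.6251 0.0317 0.1597] [3.1386 0.5248 1.7489] 0.026121447523187236 0.005724734024246252
```

View pics/w9z.png

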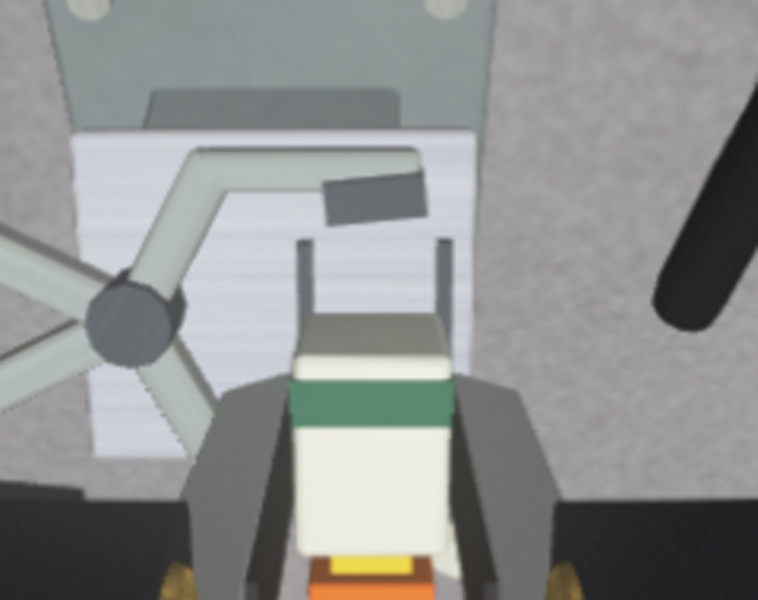

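View pics/s9z.png

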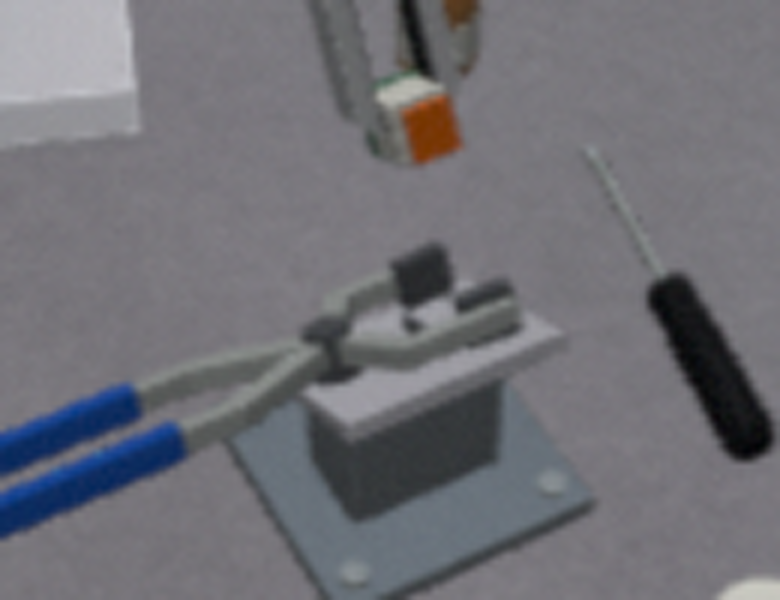

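Request:
apply_moves([
  [[0.1,0.06,1],[0,0,0],0],
  [[0.2,0.07,2.5],[0,0,0],0],
  [[0.2,0.07,4],[0,0,0],0],
  [[0.2,0.07,5],[0,0,0],0],
  [[0.2,0.07,5.5],[0,0,0],0],
  [[0.2,0.07,6],[0,0,0],0],
  [[0.2,0.07,6],[0,0,0],0],
  [[0.2,0.07,6],[0,0,0],0],
  [[0.2,0.07,6],[0,0,0],0],
  [[0.2,0.07,6],[0,0,0],0],
])

```text
time: 14.23
tool_pos: [0.6313, 0.0044, 0.107]
ee_rot: [3.138, 0.525, 1.749]
wrist_force: [0.6, -0.3, -1.2]
width: 0.0257
```

```bash
python3 go.py -4.5 0 12; python3 snap.py w10;  python3 - <<'E'
from h import *
s=cv2.imread('pics/w10.png')
cv2.imwrite('pics/w10z.png',cv2.resize(s[100:290,140:380],(758,600),interpolation=cv2.INTER_CUBIC))
E
```

```text
nest coords mm [-4.7  0.5 29.8] w 0.02573215080309915 f [ 0.6 -0.3 -1.2]
shift cm [-0.02 -0.06  1.78] rot [ 0.003  0.001 -0.001] rows 0.4
14.2333 [0.6313 0.0044 0.107 ] [3.138  0.5249 1.7492] 0.02573215080309915 0.003613881861518965
```

View pics/w10z.png

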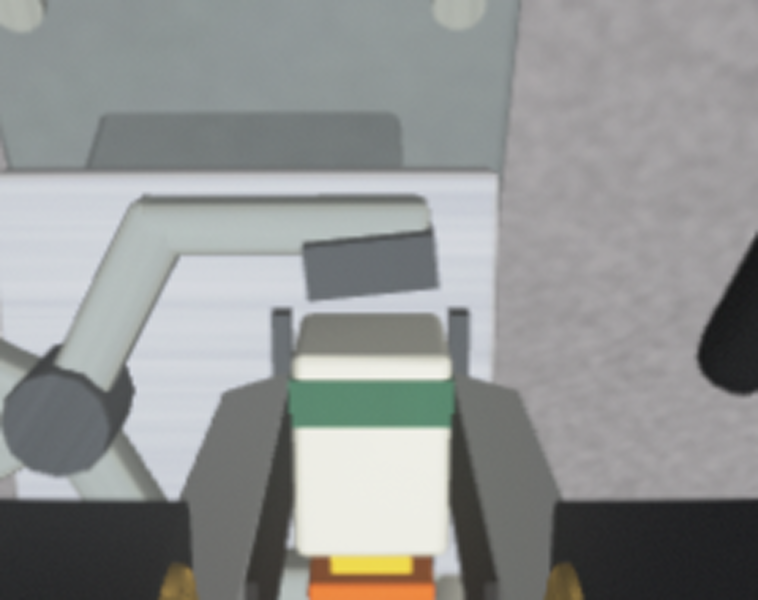

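Request:
apply_moves([
  [[0,-0.03,0.4],[0,0,0],0],
  [[0,-0.03,0.8],[0,0,0],0],
  [[0,-0.03,1.1],[0,0,0],0],
  [[0,-0.03,1.4],[0,0,0],0],
  [[0,-0.03,1.6],[0,0,0],0],
  [[0,-0.03,1.8],[0,0,0],0],
  [[0,-0.03,1.8],[0,0,0],0],
  [[0,-0.03,1.8],[0,0,0],0],
  [[0,-0.03,1.8],[0,0,0],0],
  [[0,-0.03,1.8],[0,0,0],0],
])

```text
time: 15.12
tool_pos: [0.6323, -0.0048, 0.0908]
ee_rot: [3.139, 0.525, 1.75]
wrist_force: [0.1, -0.2, -1.0]
width: 0.0262
```

```bash
python3 go.py -4.5 0 7; python3 snap.py w11;  python3 - <<'E'
from h import *
s=cv2.imread('pics/w11.png')
cv2.imwrite('pics/w11z.png',cv2.resize(s[100:290,140:380],(758,600),interpolation=cv2.INTER_CUBIC))
E
```

```text
nest coords mm [-4.9 -0.2 11.1] w 0.026163118601830265 f [ 0.1 -0.2 -1. ]
shift cm [-0.04  0.02  0.41] rot [ 0.002  0.001 -0.001] rows 0.1
15.1167 [ 0.6323 -0.0048  0.0908] [3.1395 0.5249 1.7496] 0.026163118601830265 0.001901802409402499
```

View pics/w11z.png

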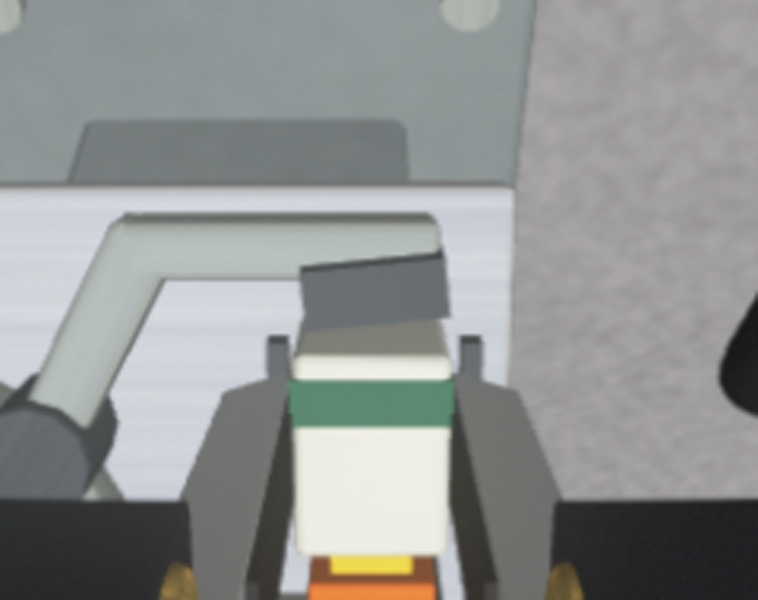

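Request:
apply_moves([
  [[0,0.02,0.1],[0,0,0],0],
  [[0,0.02,0.2],[0,0,0],0],
  [[0,0.02,0.2],[0,0,0],0],
  [[0,0.02,0.3],[0,0,0],0],
  [[0,0.02,0.3],[0,0,0],0],
  [[0,0.02,0.4],[0,0,0],0],
  [[0,0.02,0.4],[0,0,0],0],
  [[0,0.02,0.4],[0,0,0],0],
  [[0,0.02,0.4],[0,0,0],0],
  [[0,0.02,0.4],[0,0,0],0],
])

```text
time: 16.0
tool_pos: [0.6327, -0.0065, 0.0877]
ee_rot: [3.139, 0.525, 1.75]
wrist_force: [-2.1, 3.1, 4.3]
width: 0.0253
```

```bash
python3 go.py -4.5 0 7
```

```text
nest coords mm [-4.9 -0.   7.6] w 0.025310620594073602 f [-2.1  3.1  4.3]
shift cm [-0.04  0.    0.06] rot [ 0.002  0.001 -0.001] rows 0.0
```

Request:
apply_moves([
  [[0,0,-0.05],[0,0,0],0.3],
  [[0,0,-0.05],[0,0,0],0.42],
  [[0,0,-0.05],[0,0,0],0.42],
  [[0,0,-0.05],[0,0,0],0.42],
  [[0,0,-0.05],[0,0,0],0.42],
  [[0,0,-1],[0,0,0],0.42],
  [[0,0,-3],[0,0,0],0.42],
  [[0,0,-6],[0,0,0],0.42],
  [[0,0,-9],[0,0,0],0.42],
  [[0,0,-10],[0,0,0],0.42],
])

```text
time: 16.83
tool_pos: [0.6254, 0.0446, 0.179]
ee_rot: [3.131, 0.524, 1.747]
wrist_force: [0.1, 0.2, 0.4]
width: 0.0396
```

```bash
python3 go.py -4.5 0 7;python3 snap.py w12;python3 snap.py s12 side;  python3 - <<'E'
from h import *
s=cv2.imread('pics/w12.png');s2=cv2.imread('pics/s12.png')
cv2.imwrite('pics/w12z.png',np.hstack([cv2.resize(s[90:280,140:380],(480,380),interpolation=cv2.INTER_CUBIC),cv2.resize(s2[180:240,250:300],(317,380),interpolation=cv2.INTER_CUBIC)]))
E
```

```text
nest coords mm [ -3.9   1.8 112.4] w 0.03956198482649393 f [0.1 0.2 0.4]
shift cm [ 0.07 -0.28 10.54] rot [ 0.009  0.001 -0.003] rows 2.5
16.8333 [0.6254 0.0446 0.179 ] [3.1307 0.5245 1.7468] 0.03956198482649393 0.17558385958405484
16.8833 [0.6258 0.0449 0.1794] [3.129  0.5243 1.7466] 0.039294722605816526 0.05859256066489105
```

View pics/w12z.png

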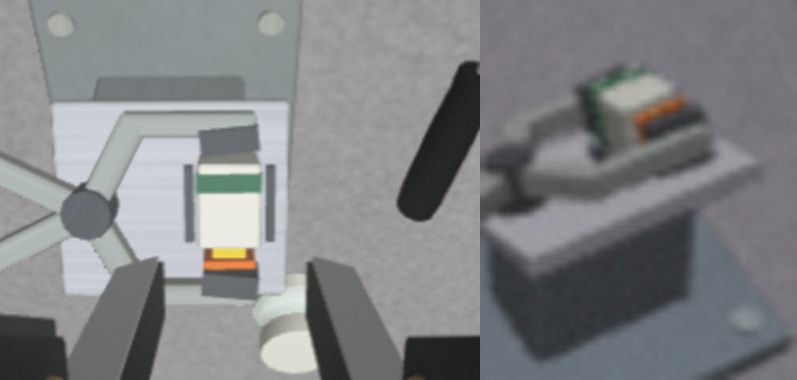

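```bash
cat > sq.py <<'E'
import sys
from h import *
from nest import frame
from bench import robot
F=frame(np.radians(10.3)); S=np.array([.4568,-.0405,.095]); N=np.array([.6342,-.0144,.0836])
sg=float(sys.argv[4]) if len(sys.argv)>4 else 1
Rt=np.c_[sg*F[:,1],sg*F[:,0],-F[:,2]]
assert np.linalg.det(Rt)>0
o=robot.get_obs();Rm,p=toolT(o);print('squeeze coords mm',(F.T@(p-S)*1000).round(1),'w',o['width'],'f',o['wrist_force'].round(1),'q',o['joint_positions'].round(2))
step(o,S+F@(np.array([float(x) for x in sys.argv[1:4]])/1000),Rt)
if __name__=='__main__': print('S in nest',F.T@(S-N))
E
python3 sq.py 0 0 60; python3 sq.py 0 0 60 -1
```

```text
squeeze coords mm [ -4.9 180.6  97.3] w 0.039174175359178505 f [ 1.1 -0.2  0.7] q [ 0.27  0.29  1.28 -0.52  1.61  0.07]
shift cm [ -0.52 -18.09   3.59] rot [ 0.007 -0.005  1.569] rows 12.5
S in nest [ 0.00046911 -0.17920794  0.01289275]
squeeze coords mm [ -4.9 180.6  97.3] w 0.039174175359178505 f [ 1.1 -0.2  0.7] q [ 0.27  0.29  1.28 -0.52  1.61  0.07]
shift cm [ -0.52 -18.09   3.59] rot [ 0.005  0.007 -1.573] rows 12.6
S in nest [ 0.00046911 -0.17920794  0.01289275]
```

Request:
apply_moves([
  [[0,-0.5,0],[0,0,0.124],0.6],
  [[0,-2.5,0],[0,0,0.248],0.8],
  [[0,-5,0],[0,0,0.372],1],
  [[0,-8,0],[0,0,0.496],1],
  [[-0.3,-11,0],[0,0,0.62],1],
  [[-0.5,-14,0],[0,0,0.744],1],
  [[-0.5,-16,0],[0,0,0.868],1],
  [[-0.5,-18,0],[0,0,0.992],1],
  [[-0.5,-18.1,0],[0,0,1.116],1],
  [[-0.5,-18.1,0],[0,0,1.24],1],
])

```text
time: 17.77
tool_pos: [0.4443, 0.0048, 0.1739]
ee_rot: [2.64, 0.162, 0.463]
wrist_force: [0.7, 0.4, 0.6]
width: 0.0938
```

Request:
apply_moves([
  [[0,0,0],[0,0,0.124],1],
  [[0,0,0],[0,0,0.248],1],
  [[0,0,0],[0,0,0.33],1],
  [[0,0,0],[0,0,0.33],1],
  [[0,0,0],[0,0,0.33],1],
  [[0,0,0],[0,0,0.33],1],
  [[0,0,0],[0,0,0.33],1],
  [[0,0,0],[0,0,0.33],1],
  [[0,0,0],[0,0,0.33],1],
  [[0,0,0],[0,0,0.33],1],
])

```text
time: 18.6
tool_pos: [0.4463, 0.0058, 0.1758]
ee_rot: [2.617, -0.001, 0.181]
wrist_force: [-0.7, -0.4, 0.9]
width: 0.0941
```

```bash
python3 sq.py 0 0 10;python3 snap.py w13
```

```text
squeeze coords mm [-0.7 -2.  93.7] w 0.09409572727631099 f [-0.7 -0.4  0.9] q [ 0.29 -0.11  1.71 -0.52  1.6   1.68]
shift cm [0.19 0.06 8.37] rot [ 0.001 -0.001  0.001] rows 2.0
S in nest [ 0.00046911 -0.17920794  0.01289275]
18.6 [0.4463 0.0058 0.1758] [ 2.6167e+00 -8.0000e-04  1.8080e-01] 0.09409572727631099 0.002032369687130204
```

View pics/w13.png

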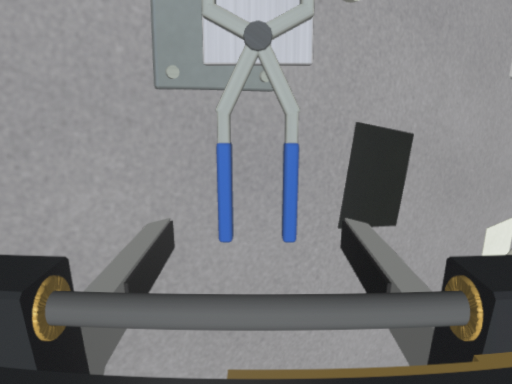

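Request:
apply_moves([
  [[0.2,0.06,2],[0,0,0],1],
  [[0.2,0.06,4.5],[0,0,0],1],
  [[0.2,0.06,7],[0,0,0],1],
  [[0.2,0.06,8.5],[0,0,0],1],
  [[0.2,0.06,9.5],[0,0,0],1],
  [[0.2,0.06,10.2],[0,0,0],1],
  [[0.2,0.06,10.8],[0,0,0],1],
  [[0.2,0.06,10.8],[0,0,0],1],
  [[0.2,0.06,10.8],[0,0,0],1],
  [[0.2,0.06,10.8],[0,0,0],1],
])

```text
time: 19.48
tool_pos: [0.4589, -0.0472, 0.0836]
ee_rot: [2.617, -0.003, 0.181]
wrist_force: [-0.2, 0.4, 0.7]
width: 0.0943
```

```bash
python3 sq.py 0 0 -18;python3 snap.py w14; python3 snap.py s14 side; python3 - <<'E'
from h import *
s=cv2.imread('pics/w14.png');s2=cv2.imread('pics/s14.png')
cv2.imwrite('pics/w14z.png',np.hstack([cv2.resize(s,(400,300),interpolation=cv2.INTER_AREA),cv2.resize(s2[160:260,180:310],(390,300),interpolation=cv2.INTER_CUBIC)]))
E
```

```text
squeeze coords mm [  0.3   0.8 -13.3] w 0.09431768604868529 f [-0.2  0.4  0.7] q [ 0.17 -0.05  1.85 -0.54  1.37  1.67]
shift cm [-0.09 -0.03  0.47] rot [ 0.001 -0.003 -0.   ] rows 0.1
S in nest [ 0.00046911 -0.17920794  0.01289275]
19.4833 [ 0.4589 -0.0472  0.0836] [ 2.6166 -0.0028  0.1809] 0.09431768604868529 0.0039882243191496115
19.5333 [ 0.4589 -0.0472  0.0836] [ 2.6167 -0.0028  0.181 ] 0.09404291734168362 0.0021625169501649135
```

View pics/w14z.png

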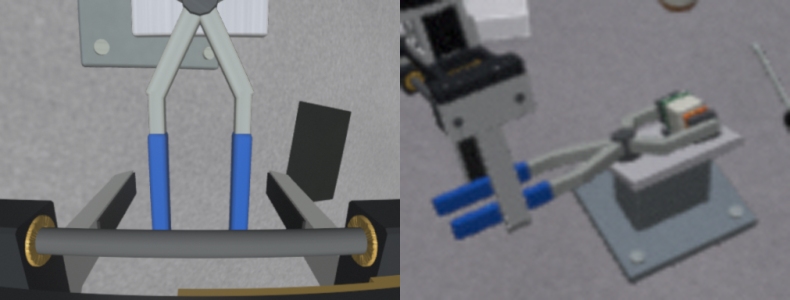

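Request:
apply_moves([
  [[0,0,0.2],[0,0,0],1],
  [[0,0,0.4],[0,0,0],0.8],
  [[0,0,0.4],[0,0,0],0.72],
  [[0,0,0.4],[0,0,0],0.68],
  [[0,0,0.4],[0,0,0],0.64],
  [[0,0,0.4],[0,0,0],0.6],
  [[0,0,0.4],[0,0,0],0.56],
  [[0,0,0.4],[0,0,0],0.52],
  [[0,0,0.4],[0,0,0],0.48],
  [[0,0,0.4],[0,0,0],0.44],
])

```text
time: 20.42
tool_pos: [0.4559, -0.0496, 0.0788]
ee_rot: [2.617, 0.004, 0.178]
wrist_force: [-8.6, 3.7, 4.8]
width: 0.0429
```

```bash
python3 sq.py 0 0 -18
```

```text
squeeze coords mm [ -0.5  -2.5 -18.5] w 0.04290259799034972 f [-8.6  3.7  4.8] q [ 0.16 -0.05  1.85 -0.54  1.37  1.67]
shift cm [ 0.25  0.05 -0.05] rot [0.001 0.005 0.001] rows 0.1
S in nest [ 0.00046911 -0.17920794  0.01289275]
```

Request:
apply_moves([
  [[0,0,0],[0,0,0],0.4],
  [[0,0,0],[0,0,0],0.3],
  [[0,0,0],[0,0,0],0.2],
  [[0,0,0],[0,0,0],0.2],
  [[0,0,0],[0,0,0],0.2],
  [[0,0,0],[0,0,0],0.2],
  [[0,0,0],[0,0,0],0.2],
  [[0,0,0],[0,0,0],0.2],
  [[0,0,0],[0,0,0],0.2],
  [[0,0,0],[0,0,0],0.2],
])

```text
time: 21.25
tool_pos: [0.4557, -0.0496, 0.0788]
ee_rot: [2.617, 0.005, 0.178]
wrist_force: [-7.6, 1.9, 5.0]
width: 0.0401
```

```bash
python3 sq.py 0 0 -18; python3 snap.py w15; python3 snap.py s15 side; python3 - <<'E'
from h import *
s=cv2.imread('pics/w15.png');s2=cv2.imread('pics/s15.png')
cv2.imwrite('pics/w15z.png',np.hstack([cv2.resize(s,(400,300),interpolation=cv2.INTER_AREA),cv2.resize(s2[160:260,180:310],(390,300),interpolation=cv2.INTER_CUBIC)]))
E
```

```text
squeeze coords mm [ -0.5  -2.7 -18.4] w 0.04009730024603844 f [-7.6  1.9  5. ] q [ 0.16 -0.05  1.85 -0.54  1.37  1.67]
shift cm [ 0.27  0.05 -0.04] rot [0.001 0.005 0.001] rows 0.1
S in nest [ 0.00046911 -0.17920794  0.01289275]
21.25 [ 0.4557 -0.0496  0.0788] [2.6173 0.0047 0.1778] 0.04009730024603844 0.0012532914660215615
21.3 [ 0.4557 -0.0497  0.0788] [2.6173 0.0047 0.1778] 0.03998866777428594 0.0013875457819954977
```

View pics/w15z.png

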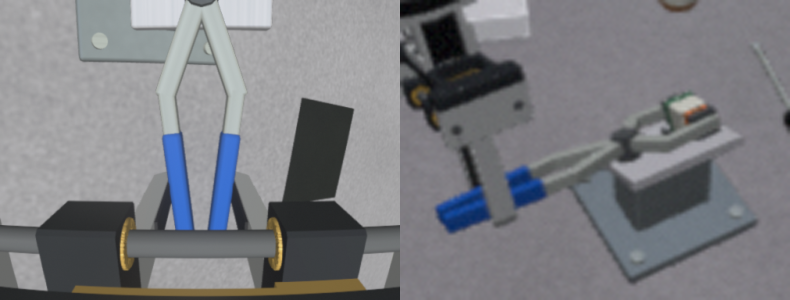

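Request:
apply_moves([
  [[0,0,0],[0,0,0],0.5],
  [[0,0,0],[0,0,0],0.6],
  [[0,0,0],[0,0,0],0.7],
  [[0,0,0],[0,0,0],0.8],
  [[0,0,0],[0,0,0],0.9],
  [[0,0,0],[0,0,0],1],
  [[0,0,0],[0,0,0],1],
  [[0,0,0],[0,0,0],1],
  [[0,0,-1],[0,0,0],1],
  [[0,0,-2.5],[0,0,0],1],
])

```text
time: 22.18
tool_pos: [0.4552, -0.0375, 0.1003]
ee_rot: [2.617, 0.002, 0.179]
wrist_force: [0.3, -0.5, -0.6]
width: 0.0942
```

```bash
python3 sq.py 0 0 80; python3 go.py -5 0 110
```

```text
squeeze coords mm [-0.2 -1.   6.2] w 0.0941847870306121 f [ 0.3 -0.5 -0.6] q [ 0.19 -0.07  1.82 -0.53  1.42  1.67]
shift cm [ 0.09  0.03 -7.38] rot [0.001 0.002 0.001] rows 1.8
S in nest [ 0.00046911 -0.17920794  0.01289275]
nest coords mm [   0.3 -180.2   19.1] w 0.0941847870306121 f [ 0.3 -0.5 -0.6]
shift cm [18.01 -0.51 -9.13] rot [-0.     0.003 -1.57 ] rows 12.6
```

Lift 9 cm, then swing back over the nest.

Request:
apply_moves([
  [[0,0,-2.5],[0,0,0],1],
  [[0,0,-5],[0,0,0],1],
  [[0,0,-7.5],[0,0,-0.1],1],
  [[1,0,-9.1],[0,0,-0.22],0.8],
  [[3.5,0,-9.1],[0,0,-0.345],0.6],
  [[6.5,0,-9.1],[0,0,-0.47],0.5],
  [[9.5,-0.2,-9.1],[0,0,-0.595],0.42],
  [[12.5,-0.5,-9.1],[0,0,-0.72],0.42],
  [[15.5,-0.5,-9.1],[0,0,-0.845],0.42],
  [[18,-0.5,-9.1],[0,0,-0.97],0.42],
])

```text
time: 23.02
tool_pos: [0.6261, 0.045, 0.1776]
ee_rot: [2.826, 0.427, 1.088]
wrist_force: [-0.0, -0.5, -0.2]
width: 0.0505
```

Request:
apply_moves([
  [[0,0,0],[0,0,-0.12],0.42],
  [[0,0,0],[0,0,-0.24],0.42],
  [[0,0,0],[0,0,-0.36],0.42],
  [[0,0,0],[0,0,-0.48],0.42],
  [[0,0,0],[0,0,-0.6],0.42],
  [[0,0,0],[0,0,-0.6],0.42],
  [[0,0,0],[0,0,-0.6],0.42],
  [[0,0,0],[0,0,-0.6],0.42],
  [[0,0,0],[0,0,-0.6],0.42],
  [[0,0,0],[0,0,-0.6],0.42],
])

```text
time: 23.85
tool_pos: [0.6243, 0.0443, 0.1774]
ee_rot: [3.139, 0.525, 1.749]
wrist_force: [0.6, -0.6, 0.6]
width: 0.0395
```

```bash
python3 go.py -5 0 30;python3 snap.py w16;python3 - <<'E'
from h import *
s=cv2.imread('pics/w16.png')
cv2.imwrite('pics/w16z.png',cv2.resize(s[90:280,140:380],(758,600),interpolation=cv2.INTER_CUBIC))
E
```

```text
nest coords mm [ -4.6   0.7 111. ] w 0.039478319146822316 f [ 0.6 -0.6  0.6]
shift cm [ 0.05 -0.08  8.1 ] rot [ 0.001  0.001 -0.002] rows 1.9
23.85 [0.6243 0.0443 0.1774] [3.1392 0.5249 1.7485] 0.039478319146822316 0.005194201827107751
```

View pics/w16z.png

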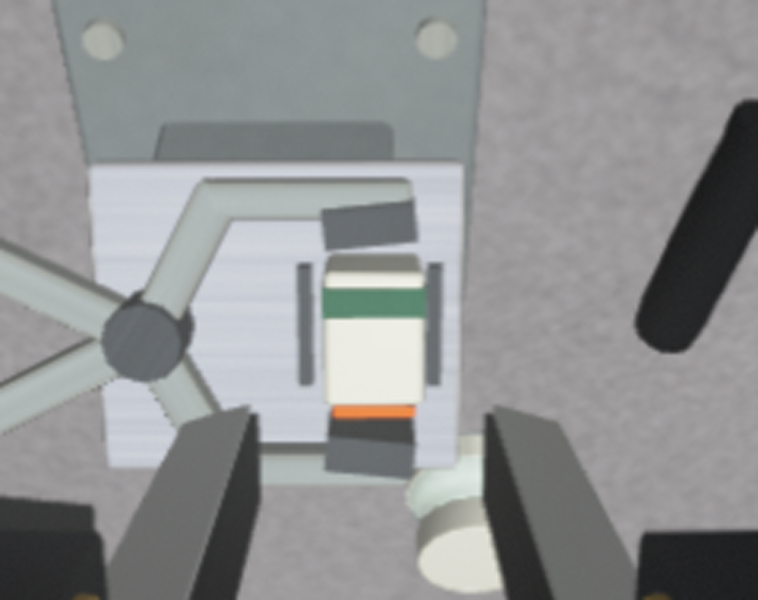

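```bash
python3 - <<'E'
from h import *
from nest import frame
import pickle
F=frame(np.radians(10.3)); N=np.array([.6342,-.0144,.0836])
o,c=pickle.load(open('w16.pkl','rb'))
for uv in ((325,272),(424,272),(423,403),(325,403),(373,418),(373,406)):
    q=(140+uv[0]/3.158-.3,90+uv[1]/3.158-.3); O,d=ray(c,q); O=F.T@(O-N);d=F.T@d; print(uv,((O+d*(.028-O[2])/d[2])*1000).round(1))
E
```

```text
(325, 272) [-20.4 -10.9  28. ]
(424, 272) [-20.4  14.2  28. ]
(423, 403) [14.5 14.3 28. ]
(325, 403) [ 14.5 -11.3  28. ]
(373, 418) [18.6  1.3 28. ]
(373, 406) [15.3  1.3 28. ]
```

Request:
apply_moves([
  [[-0.15,0.08,2],[0,0,0],0.42],
  [[-0.15,0.08,4.5],[0,0,0],0.42],
  [[-0.15,0.08,7],[0,0,0],0.42],
  [[-0.15,0.08,8.5],[0,0,0],0.42],
  [[-0.15,0.08,9.5],[0,0,0],0.42],
  [[-0.15,0.08,10.1],[0,0,0],0.42],
  [[-0.15,0.08,10.2],[0,0,0],0.42],
  [[-0.15,0.08,10.2],[0,0,0],0.42],
  [[-0.15,0.08,10.2],[0,0,0],0.42],
  [[-0.15,0.08,10.2],[0,0,0],0.42],
])

```text
time: 24.73
tool_pos: [0.6354, -0.0066, 0.0912]
ee_rot: [3.137, 0.525, 1.749]
wrist_force: [-0.1, -0.1, 0.0]
width: 0.0389
```

```bash
python3 go.py -3 1.5 8
```

```text
nest coords mm [-2.7  2.5 10.3] w 0.03891062113188612 f [-0.1 -0.1  0. ]
shift cm [ 0.03 -0.11  0.23] rot [ 0.004  0.001 -0.001] rows 0.1
```

Request:
apply_moves([
  [[0,0,0],[0,0,0],0.3],
  [[0,0,0],[0,0,0],0.25],
  [[0,0,0],[0,0,0],0],
  [[0,0,0],[0,0,0],0],
  [[0,0,0],[0,0,0],0],
  [[0,0,0],[0,0,0],0],
  [[0,0,0],[0,0,0],0],
  [[0,0,0],[0,0,0],0],
  [[0,0,0],[0,0,0],0],
  [[0,0,0],[0,0,0],0],
])

```text
time: 25.57
tool_pos: [0.6348, -0.0069, 0.0903]
ee_rot: [3.139, 0.525, 1.75]
wrist_force: [-0.9, 3.8, 5.0]
width: 0.0254
```

```bash
python3 go.py -3 1.5 8; python3 - <<'E'
from h import *
# dish corners in top view
t=cv2.imread('pics/top0.png');cv2.imwrite('pics/dz.png',cv2.resize(t[200:285,100:185],None,fx=7,fy=7,interpolation=cv2.INTER_CUBIC))
s=cv2.imread('pics/side0.png');cv2.imwrite('pics/dsz.png',cv2.resize(s[125:185,160:235],None,fx=8,fy=8,interpolation=cv2.INTER_CUBIC))
E
```

```text
nest coords mm [-3.   1.9  9.4] w 0.02543495746736353 f [-0.9  3.8  5. ]
shift cm [ 0.   -0.04  0.14] rot [ 0.002  0.001 -0.001] rows 0.0
```

View pics/dz.png

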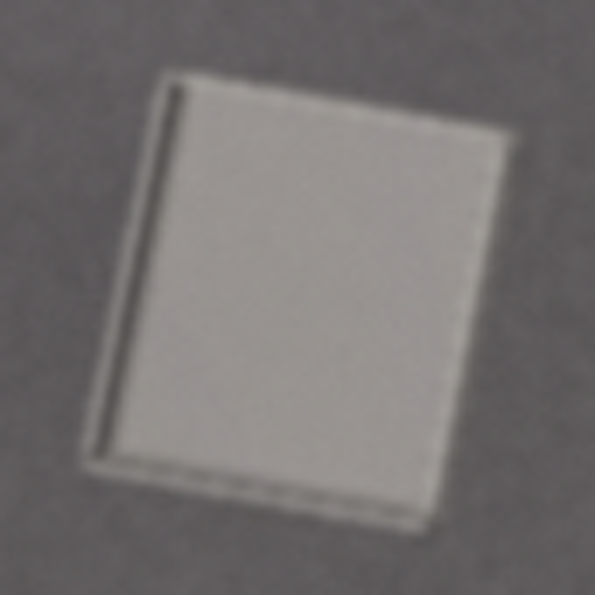

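View pics/dsz.png

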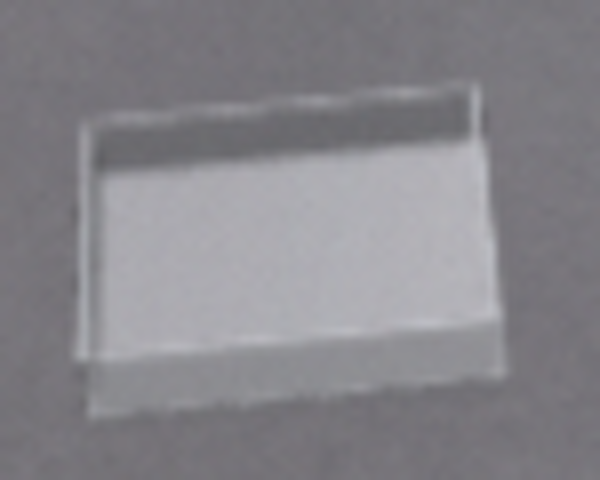

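```bash
python3 - <<'E'
from h import *
from bench import optics,robot
t=optics.get_calibration('top');s=optics.get_calibration('side')
T={'TL':(165,75),'TR':(515,133),'BR':(425,527),'BL':(87,467)};S={'BL':(85,122),'TL':(475,88),'TR':(503,320),'BR':(78,358)}
P={k:tri([(t,(100+T[k][0]/7,200+T[k][1]/7)),(s,(160+S[k][0]/8,125+S[k][1]/8))]) for k in T}
for k in P: print(k,P[k][0].round(4),P[k][1][0])
c=sum(P[k][0] for k in P)/4;print(c)
a=P['TL'][0]-P['BL'][0];print('long edge angle',np.degrees(np.arctan2(a[1],a[0])),np.linalg.norm(a))
print(onz(t,(100+298/7,200+300/7),.035))
E
```

```text
TL [0.5695 0.3543 0.0332] 0.001679726837062922
TR [0.546  0.2148 0.0389] 0.0010773145320487054
BR [0.391  0.2485 0.036 ] 0.00020541153869810423
BL [0.4152 0.3803 0.0367] 0.0006910342491756822
[0.48045209 0.29947113 0.03622102]
long edge angle -9.582797064835045 0.15652638104018413
[0.4792473  0.30004569 0.035     ]
```

Request:
apply_moves([
  [[0,0,-0.3],[0,0,0],0],
  [[0,0,-0.8],[0,0,0],0],
  [[0,0,-1.5],[0,0,0],0],
  [[0,0,-2.5],[0,0,0],0],
  [[0,0,-4],[0,0,0],0],
  [[0,0,-6],[0,0,0],0],
  [[0,0,-8],[0,0,0],0],
  [[0,0,-9],[0,0,0],0],
  [[0,0,-9],[0,0,0],0],
  [[0,0,-9],[0,0,0],0],
])

```text
time: 26.4
tool_pos: [0.6266, 0.0375, 0.1681]
ee_rot: [3.139, 0.525, 1.75]
wrist_force: [-0.5, 1.1, -1.6]
width: 0.026
```

```bash
python3 go.py -3 1.5 8; python3 snap.py w17;python3 - <<'E'
from h import *
from bench import robot
s=cv2.imread('pics/w17.png')
cv2.imwrite('pics/w17z.png',cv2.resize(s[90:280,140:380],(606,480),interpolation=cv2.INTER_CUBIC))
step(robot.get_obs(),[.48,.30,.12],down(1.4))
E
```

```text
nest coords mm [-3.2  1.9 99.4] w 0.025988631300160096 f [-0.5  1.1 -1.6]
shift cm [-0.01 -0.06  9.14] rot [ 0.003  0.001 -0.001] rows 2.2
26.4 [0.6266 0.0375 0.1681] [3.1387 0.5248 1.7497] 0.025988631300160096 0.0388352393963678
shift cm [ 27.    -9.67 -10.22] rot [0.092 0.519 0.342] rows 7.3
```

View pics/w17z.png

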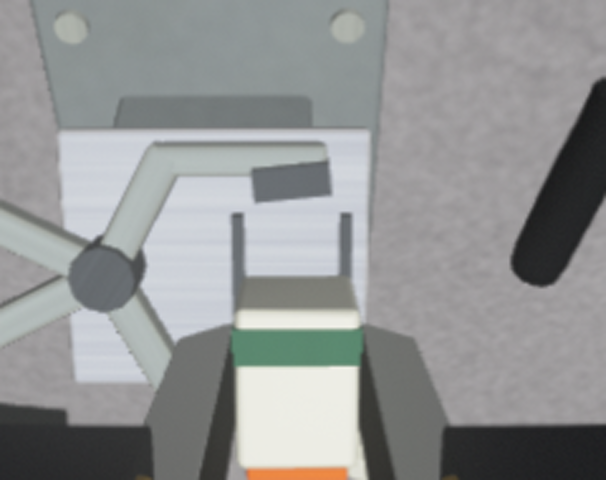

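Request:
apply_moves([
  [[2,-0.5,-1.5],[0.01,0.05,0.03],0],
  [[5.5,-1.8,-3],[0.02,0.12,0.08],0],
  [[9,-3.2,-4.3],[0.03,0.18,0.12],0],
  [[12.5,-4.5,-5.5],[0.045,0.25,0.165],0],
  [[16,-5.7,-6.7],[0.055,0.31,0.205],0],
  [[19.5,-7,-7.8],[0.07,0.38,0.25],0],
  [[23,-8.2,-8.9],[0.08,0.45,0.29],0],
  [[26,-9.3,-9.8],[0.09,0.5,0.33],0],
  [[27,-9.7,-10.2],[0.092,0.519,0.342],0],
  [[27,-9.7,-10.2],[0.092,0.519,0.342],0],
])

```text
time: 27.28
tool_pos: [0.4782, 0.2997, 0.1185]
ee_rot: [-3.14, 0.003, 1.402]
wrist_force: [0.6, -0.0, -1.2]
width: 0.0259
```

Request:
apply_moves([
  [[0,0,1],[0,0,0],0],
  [[0,0,2],[0,0,0],0],
  [[0,0,3],[0,0,0],0],
  [[0,0,4],[0,0,0],0],
  [[0,0,5],[0,0,0],0],
  [[0,0,5],[0,0,0],0],
  [[0,0,5],[0,0,0],0],
  [[0,0,5],[0,0,0],0],
  [[0,0,5],[0,0,0],0],
  [[0,0,5],[0,0,0],0],
])

```text
time: 28.12
tool_pos: [0.4807, 0.3003, 0.0714]
ee_rot: [3.139, -0.001, 1.401]
wrist_force: [-0.6, -0.2, -0.9]
width: 0.0254
```

```bash
python3 snap.py w18;python3 snap.py t18 top; python3 - <<'E'
from h import *
from bench import robot
s=cv2.imread('pics/w18.png');t=cv2.imread('pics/t18.png')
cv2.imwrite('pics/w18z.png',np.hstack([cv2.resize(s,(400,300)),cv2.resize(t[190:290,90:223],(399,300),interpolation=cv2.INTER_CUBIC)]))
step(robot.get_obs(),[.48,.30,.016],down(1.4))
E
```

```text
28.1167 [0.4807 0.3003 0.0714] [ 3.1389e+00 -1.0000e-03  1.4006e+00] 0.02538395927691562 0.002991041616219732
28.1667 [0.4806 0.3002 0.0713] [ 3.1390e+00 -9.0000e-04  1.4006e+00] 0.025695905763335913 0.0033185311079705227
shift cm [-0.03 -0.06  5.52] rot [ 0.002 -0.001  0.001] rows 1.3
```

View pics/w18z.png

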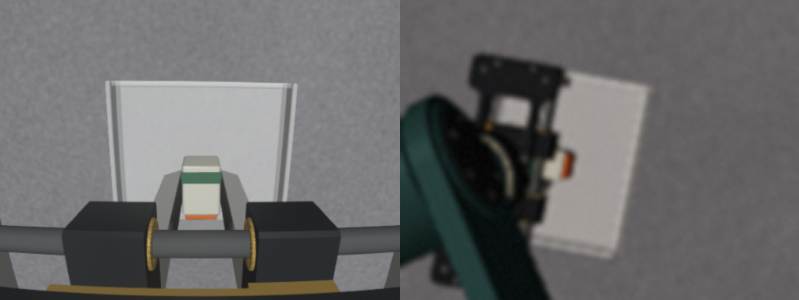

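Request:
apply_moves([
  [[0,0,1],[0,0,0],0],
  [[0,0,2],[0,0,0],0],
  [[0,0,3],[0,0,0],0],
  [[0,0,4],[0,0,0],0],
  [[0,0,4.6],[0,0,0],0],
  [[0,0,5],[0,0,0],0],
  [[0,0,5.2],[0,0,0],0],
  [[0,0,5.3],[0,0,0],0],
  [[0,0,5.3],[0,0,0],0],
  [[0,0,5.3],[0,0,0],0],
])

```text
time: 29.05
tool_pos: [0.4806, 0.3002, 0.018]
ee_rot: [3.139, -0.001, 1.401]
wrist_force: [0.6, 0.3, -1.0]
width: 0.0255
```

Request:
apply_moves([
  [[0,0,0.1],[0,0,0],0],
  [[0,0,0.1],[0,0,0],0],
  [[0,0,0.2],[0,0,0],0],
  [[0,0,0.2],[0,0,0],0],
  [[0,0,0.3],[0,0,0],0],
  [[0,0,0.3],[0,0,0],0],
  [[0,0,0.3],[0,0,0],0],
  [[0,0,0.3],[0,0,0],0],
  [[0,0,0.3],[0,0,0],0],
  [[0,0,0.3],[0,0,0],0],
])

```text
time: 29.88
tool_pos: [0.4802, 0.3, 0.0145]
ee_rot: [3.14, 0.0, 1.4]
wrist_force: [0.2, -0.4, -1.2]
width: 0.0255
```

Request:
apply_moves([
  [[0,0,0.05],[0,0,0],0],
  [[0,0,0.1],[0,0,0],0],
  [[0,0,0.15],[0,0,0],0],
  [[0,0,0.15],[0,0,0],0],
  [[0,0,0.2],[0,0,0],0],
  [[0,0,0.2],[0,0,0],0],
  [[0,0,0.2],[0,0,0],0],
  [[0,0,0.2],[0,0,0],0],
  [[0,0,0.2],[0,0,0],0],
  [[0,0,0.2],[0,0,0],0],
])

```text
time: 30.72
tool_pos: [0.4803, 0.3, 0.013]
ee_rot: [3.14, -0.0, 1.4]
wrist_force: [-2.7, -1.5, 4.7]
width: 0.0258
```

Contact with the dish floor (+6 N). Release gently and retreat.

Request:
apply_moves([
  [[0,0,-0.05],[0,0,0],0.28],
  [[0,0,-0.05],[0,0,0],0.32],
  [[0,0,-0.05],[0,0,0],0.4],
  [[0,0,-0.05],[0,0,0],0.5],
  [[0,0,-0.05],[0,0,0],0.5],
  [[0,0,-0.05],[0,0,0],0.5],
  [[0,0,-1.5],[0,0,0],0.5],
  [[0,0,-4],[0,0,0],0.5],
  [[0,0,-7.5],[0,0,0],0.5],
  [[0,0,-11],[0,0,0],0.5],
])

```text
time: 31.55
tool_pos: [0.4792, 0.2996, 0.1223]
ee_rot: [-3.14, 0.002, 1.4]
wrist_force: [0.7, 1.1, 1.3]
width: 0.0471
```

Request:
apply_moves([
  [[0,0,-2],[0,0,0],0.5],
  [[0,0,-4],[0,0,0],0.5],
  [[0,0,-4],[0,0,0],0.5],
  [[0,0,-4],[0,0,0],0.5],
  [[0,0,-4],[0,0,0],0.5],
  [[0,0,-4],[0,0,0],0.5],
  [[0,0,-4],[0,0,0],0.5],
  [[0,0,-4],[0,0,0],0.5],
  [[0,0,-4],[0,0,0],0.5],
  [[0,0,-4],[0,0,0],0.5],
])

```text
time: 32.38
tool_pos: [0.4798, 0.2999, 0.1619]
ee_rot: [3.141, 0.001, 1.4]
wrist_force: [0.5, 0.5, 0.4]
width: 0.0468
```

```bash
python3 snap.py w19;python3 snap.py t19 top;python3 snap.py s19 side; python3 - <<'E'
from h import *
s=cv2.imread('pics/w19.png');t=cv2.imread('pics/s19.png')
cv2.imwrite('pics/w19z.png',np.hstack([cv2.resize(s,(400,300)),cv2.resize(t,(400,300))]))
cv2.imwrite('pics/w19y.png',cv2.resize(s[90:250,170:350],None,fx=3.7,fy=3.7,interpolation=cv2.INTER_CUBIC))
E
```

```text
32.3833 [0.4798 0.2999 0.1619] [3.1412e+00 6.0000e-04 1.4005e+00] 0.04677047112469787 0.005335996465962623
32.4333 [0.4799 0.3    0.1621] [3.1408e+00 3.0000e-04 1.4004e+00] 0.04668471553780603 0.004293335546091448
32.4833 [0.48   0.3    0.1622] [3.1406e+00 2.0000e-04 1.4005e+00] 0.046969928755369685 0.003508078221194159
```

View pics/w19z.png

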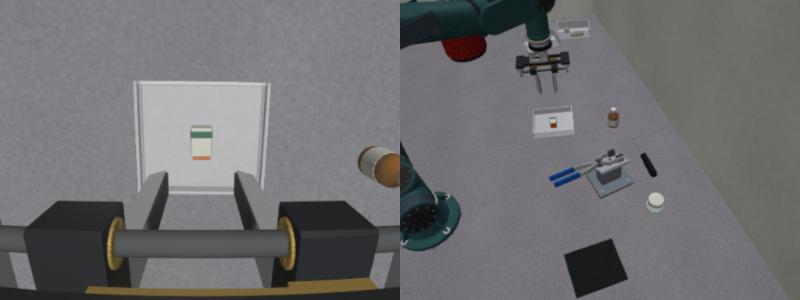

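View pics/w19y.png

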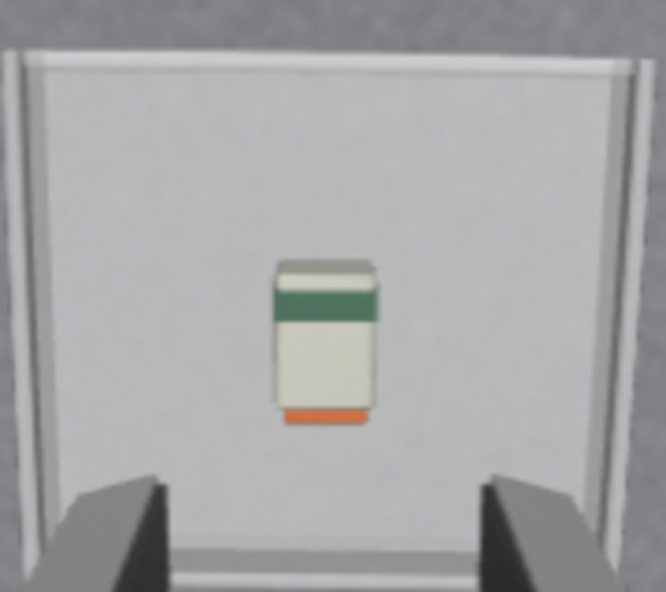

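View pics/t19.png

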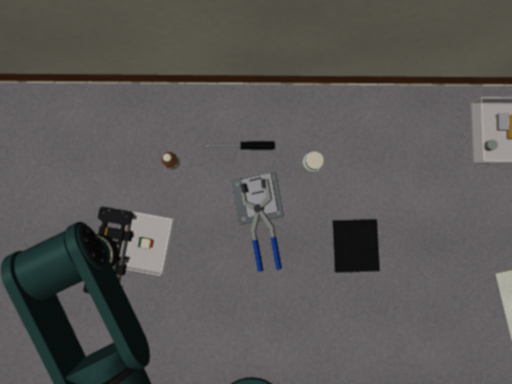

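```bash
python3 -c "
from bench import job
print(job.close_job())"
```

```text
the job is handed in; nothing more can be done
None
```

The capsule was seated in the pliers, its cap pressed home, and it now lies flat near the middle of the clear dish. I handed the job in at about 32.5 s.

- **Grasp:** My first two grasps closed on nothing, just above the capsule. It never left the mat, and its measured position was unchanged. By camera and by clearance the fingertips sat about 7 mm behind the reported TCP, where the text says 14 mm ahead. I went lower, and the third grasp held (25.5 mm opening).
- **Pressing:** I lowered the capsule into the groove until it touched the floor (about 6 N). I then squeezed the handles to 40 mm over both sleeves and let them go.
- **Placing:** I lowered the capsule to contact in the dish (about 6 N) before opening the fingers, then lifted clear.

**Last checks:**
- The wrist picture shows only the orange cap rim, about 4 mm, with no yellow stem. The capsule's green band is up and it lies flat.
- In the top and side pictures the handles are open again.
- The bottle, jar and screwdriver are at the same pixels as in the first top picture.
- The gripper was about 15 cm up and touching nothing.

My estimates of the capsule's underside height disagreed by 2 to 4 mm, so I set the final heights by contact force.

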